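# Scoop finishing-media pieces out of the gated shelf bay into the sample tub

### The job

Swing the perforated gate wide open, then scoop the green media pieces out of the shelf bay with the steel hand scoop and tip at least three of them into the white sample tub, then lay the scoop flat on its black mat again, its pan on the mat. Do not touch the pieces with the gripper, and leave no piece anywhere but in the tub or the bay; do not shove or tip the tub or disturb the elbow, reamer, light guide and cutters.

Things in the scene. Friction and masses are not known exactly. Their poses are not given: they have to be found in the camera images.
- shelf: fixed blue enamelled steel shelf plate, 150 (x) by 236 (y) by 10 mm, on the work surface; origin: centre of its underside, so its floor is z = 10 mm in its frame. In its middle is the gated bay, open towards the robot (-x); on each side a pocket (|y| 44 to 115 mm) with a rim 18 mm high (top z = 28 mm), where bystanders lie. Back wall top z = 50 mm.
- bay (a point): middle of the bay's mouth, on the floor, at (-75, 0, 10) mm in the shelf's frame. Seen in the shelf's frame, the bay has 3 mm side walls with inner faces at y = +-41 mm and tops at z = 45 mm; its floor is flat from x = -75 mm to x = 55 mm, the foot of a steep smooth steel back plate that leans away from upright by 20 degrees, up to z = 49 mm.
- gate (a joint): swing angle of the perforated blue gate across the bay's mouth, rad: 0 closed (along the shelf's y), grows as it swings out towards the robot, 1.57 = square to the shelf's front, stop at 2.2; its stiff hinge stays where left. Upright hinge axis at x = -79 mm, y = +42.5 mm in the shelf's frame. Panel 3 mm thick, 84 mm long, z 14 to 50 mm in the shelf's frame; starts ajar, unlatched.
- gate_stub (a point): middle of the yellow upright thumb post, 12 mm diameter, 30 mm tall (z 50 to 80 mm), standing on the gate's top edge 76 mm from the hinge axis; grip or hook it to swing the gate
- gate_hinge (a point): point on the gate's hinge axis at the height of gate_stub (z = 70 mm)
- mat: fixed black rubber mat 190 (x) by 120 (y) by 4 mm where the scoop lives; origin: centre of its underside
- tub: loose white square sample tub, outside 120 by 120 by 55 mm, walls and floor 4 mm, open on top, 350 g; origin: centre of its underside
- scoop: loose steel hand scoop with orange handle, 220 g; origin: under the pan, x to the open nose, z up. Pan floor 2 mm thick, x = -45 to +40 mm (nose edge), 72 mm wide (68 inside); sides 26 mm high, 13 mm on the front 25 mm; back wall 30 mm. Straight bar handle, 16 (y) by 20 mm, from (-55, 0, 14) mm leaning back 30 degrees from upright to its end at (-97, 0, 88) mm.
- scoop_grip (a point): point on the handle's axis, 58 mm up the bar: (-84, 0, 64) mm in the scoop's frame; grip across the bar's 16 mm width (the scoop's y)
- piece0: loose moulded green finishing-media piece, a squat cylinder 22 mm across and 17 mm high with broad bevels (flat ends 12 mm across), 13 g, slippery; starts standing on the shelf floor in the bay. Origin: centre of its underside (turns with it); all four are alike.
- piece1: loose moulded green finishing-media piece, a squat cylinder 22 mm across and 17 mm high with broad bevels (flat ends 12 mm across), 13 g, slippery; starts standing on the shelf floor in the bay. Origin: centre of its underside (turns with it); all four are alike.
- piece2: loose moulded green finishing-media piece, a squat cylinder 22 mm across and 17 mm high with broad bevels (flat ends 12 mm across), 13 g, slippery; starts standing on the shelf floor in the bay. Origin: centre of its underside (turns with it); all four are alike.
- piece3: loose moulded green finishing-media piece, a squat cylinder 22 mm across and 17 mm high with broad bevels (flat ends 12 mm across), 13 g, slippery; starts standing on the shelf floor in the bay. Origin: centre of its underside (turns with it); all four are alike.
- elbow: bystander: loose white PVC pipe elbow, 32 mm diameter, 56 mm high, standing on the work surface before the shelf, to the right (-y) of the bay's mouth; one leg points to its -y, reaching 38 mm; origin: centre of its underside
- reamer: bystander: loose steel hand reamer, 110 by 12 mm, lying along its x in the shelf's right (-y) pocket; origin: centre of its underside
- light_guide: bystander: loose clear acrylic light guide, 80 by 12 by 16 mm, lying in the right pocket; origin: centre of its underside
- cutters: bystander: loose red-handled flush cutters, about 112 by 44 by 12 mm, lying along x in the left (+y) pocket; origin: centre of the underside

How it is judged:
On the way, in this order (a step that is already met when the one before it is completed fails the run):
1. the gate stands wide open (over 1.2 rad) (value of joint gate above 1.2 rad), for 0.2 s.
2. at least three pieces lie in the tub ((((x of piece1 in the frame of tub between -0.06 and 0.06 m and y of piece1 in the frame of tub between -0.06 and 0.06 m and z of piece1 in the frame of tub below 0.05 m) and (x of piece2 in the frame of tub between -0.06 and 0.06 m and y of piece2 in the frame of tub between -0.06 and 0.06 m and z of piece2 in the frame of tub below 0.05 m) and (x of piece3 in the frame of tub between -0.06 and 0.06 m and y of piece3 in the frame of tub between -0.06 and 0.06 m and z of piece3 in the frame of tub below 0.05 m)) or ((x of piece0 in the frame of tub between -0.06 and 0.06 m and y of piece0 in the frame of tub between -0.06 and 0.06 m and z of piece0 in the frame of tub below 0.05 m) and (x of piece2 in the frame of tub between -0.06 and 0.06 m and y of piece2 in the frame of tub between -0.06 and 0.06 m and z of piece2 in the frame of tub below 0.05 m) and (x of piece3 in the frame of tub between -0.06 and 0.06 m and y of piece3 in the frame of tub between -0.06 and 0.06 m and z of piece3 in the frame of tub below 0.05 m)) or ((x of piece0 in the frame of tub between -0.06 and 0.06 m and y of piece0 in the frame of tub between -0.06 and 0.06 m and z of piece0 in the frame of tub below 0.05 m) and (x of piece1 in the frame of tub between -0.06 and 0.06 m and y of piece1 in the frame of tub between -0.06 and 0.06 m and z of piece1 in the frame of tub below 0.05 m) and (x of piece3 in the frame of tub between -0.06 and 0.06 m and y of piece3 in the frame of tub between -0.06 and 0.06 m and z of piece3 in the frame of tub below 0.05 m)) or ((x of piece0 in the frame of tub between -0.06 and 0.06 m and y of piece0 in the frame of tub between -0.06 and 0.06 m and z of piece0 in the frame of tub below 0.05 m) and (x of piece1 in the frame of tub between -0.06 and 0.06 m and y of piece1 in the frame of tub between -0.06 and 0.06 m and z of piece1 in the frame of tub below 0.05 m) and (x of piece2 in the frame of tub between -0.06 and 0.06 m and y of piece2 in the frame of tub between -0.06 and 0.06 m and z of piece2 in the frame of tub below 0.05 m)))), for 0.2 s.
At the end, for the whole second after the job is handed in: At least three pieces lie inside the tub (within its walls and below its rim) and any other is in the tub or in the shelf bay, all at rest; the scoop lies flat and at rest on its mat, its origin within 60 mm along and 45 mm across of the mat's centre ((((x of piece1 in the frame of tub between -0.06 and 0.06 m and y of piece1 in the frame of tub between -0.06 and 0.06 m and z of piece1 in the frame of tub below 0.05 m) and (x of piece2 in the frame of tub between -0.06 and 0.06 m and y of piece2 in the frame of tub between -0.06 and 0.06 m and z of piece2 in the frame of tub below 0.05 m) and (x of piece3 in the frame of tub between -0.06 and 0.06 m and y of piece3 in the frame of tub between -0.06 and 0.06 m and z of piece3 in the frame of tub below 0.05 m)) or ((x of piece0 in the frame of tub between -0.06 and 0.06 m and y of piece0 in the frame of tub between -0.06 and 0.06 m and z of piece0 in the frame of tub below 0.05 m) and (x of piece2 in the frame of tub between -0.06 and 0.06 m and y of piece2 in the frame of tub between -0.06 and 0.06 m and z of piece2 in the frame of tub below 0.05 m) and (x of piece3 in the frame of tub between -0.06 and 0.06 m and y of piece3 in the frame of tub between -0.06 and 0.06 m and z of piece3 in the frame of tub below 0.05 m)) or ((x of piece0 in the frame of tub between -0.06 and 0.06 m and y of piece0 in the frame of tub between -0.06 and 0.06 m and z of piece0 in the frame of tub below 0.05 m) and (x of piece1 in the frame of tub between -0.06 and 0.06 m and y of piece1 in the frame of tub between -0.06 and 0.06 m and z of piece1 in the frame of tub below 0.05 m) and (x of piece3 in the frame of tub between -0.06 and 0.06 m and y of piece3 in the frame of tub between -0.06 and 0.06 m and z of piece3 in the frame of tub below 0.05 m)) or ((x of piece0 in the frame of tub between -0.06 and 0.06 m and y of piece0 in the frame of tub between -0.06 and 0.06 m and z of piece0 in the frame of tub below 0.05 m) and (x of piece1 in the frame of tub between -0.06 and 0.06 m and y of piece1 in the frame of tub between -0.06 and 0.06 m and z of piece1 in the frame of tub below 0.05 m) and (x of piece2 in the frame of tub between -0.06 and 0.06 m and y of piece2 in the frame of tub between -0.06 and 0.06 m and z of piece2 in the frame of tub below 0.05 m))) and ((x of piece0 in the frame of tub between -0.06 and 0.06 m and y of piece0 in the frame of tub between -0.06 and 0.06 m and z of piece0 in the frame of tub below 0.05 m) or (x of piece0 in the frame of shelf between -0.075 and 0.075 m and y of piece0 in the frame of shelf between -0.042 and 0.042 m and z of piece0 in the frame of shelf below 0.06 m)) and ((x of piece1 in the frame of tub between -0.06 and 0.06 m and y of piece1 in the frame of tub between -0.06 and 0.06 m and z of piece1 in the frame of tub below 0.05 m) or (x of piece1 in the frame of shelf between -0.075 and 0.075 m and y of piece1 in the frame of shelf between -0.042 and 0.042 m and z of piece1 in the frame of shelf below 0.06 m)) and ((x of piece2 in the frame of tub between -0.06 and 0.06 m and y of piece2 in the frame of tub between -0.06 and 0.06 m and z of piece2 in the frame of tub below 0.05 m) or (x of piece2 in the frame of shelf between -0.075 and 0.075 m and y of piece2 in the frame of shelf between -0.042 and 0.042 m and z of piece2 in the frame of shelf below 0.06 m)) and ((x of piece3 in the frame of tub between -0.06 and 0.06 m and y of piece3 in the frame of tub between -0.06 and 0.06 m and z of piece3 in the frame of tub below 0.05 m) or (x of piece3 in the frame of shelf between -0.075 and 0.075 m and y of piece3 in the frame of shelf between -0.042 and 0.042 m and z of piece3 in the frame of shelf below 0.06 m)) and linear speed of each of piece0, piece1, piece2, piece3 below 0.03 m/s and x of scoop in the frame of mat between -0.06 and 0.06 m and y of scoop in the frame of mat between -0.045 and 0.045 m and z of scoop in the frame of mat below 0.01 m and angle between scoop's own z axis and vertical below 0.08 rad and linear speed of scoop below 0.02 m/s); the robot touches nothing.
It fails at once if the gripper or arm touches a piece (contact force between any of the fingers, the arm and piece0 above 0.5 N or contact force between any of the fingers, the arm and piece1 above 0.5 N or contact force between any of the fingers, the arm and piece2 above 0.5 N or contact force between any of the fingers, the arm and piece3 above 0.5 N).
It fails at once if the tub is shoved over 30 mm or tipped (distance of tub from where it was at the start of the episode above 0.03 m or angle between tub's own z axis and vertical above 0.25 rad).
It fails at once if a bystander is shifted over 20 mm (distance of any of elbow, reamer, light_guide, cutters from where it was at the start of the episode above 0.02 m).
It also fails if it takes over 72 s, if anything falls off the work surface, if the arm or the gripper's body presses on something with over 40 N, if the wrist force passes 120 N, or if a joint passes its speed limit or range.

### The arm

A 7-joint arm with a two-finger parallel gripper is mounted at the origin on the work surface. World frame = base frame: x ahead of the robot, y to its left, z up, the work surface at z = 0. Lengths are in m, angles in rad, forces in N, time in s.
With the tool pointing down it reaches from about 0.35 to 0.9 m from the base axis. Payload 8.1 kg.
Tool frame: the origin (TCP) lies at the very end of the fingers, on their centre line; the grasp point (between the pads) lies 19 mm behind it; z points along the fingers, y is the line along which they close (so a half turn about z gives the same grasp; the last joint's range is limited). The gripper opens to 92 mm and grips with 3 to 60 N. Pads are 19 mm wide; open, the fingers measure 130 mm over their backs; the gripper's body (75 mm by 190 mm) begins 47 mm behind the grasp point.
Start: joints at [-1.216, 0.434, 0.025, 1.573, -0.012, 1.134, -0.075], TCP at [0.276, 0.561, 0.227] pointing down, gripper open.
Joint ranges: [-2.62, 2.62], [-0.44, 2.09], [-1.27, 1.32], [0.08, 2.57], [-1.32, 4.46], [0.12, 2], [-2.74, 2.74]. Speed limits (rad/s): [2.22, 2.22, 3.01, 3.01, 3.14, 3.14, 3.14].

### API

Orientations are given as a rotation vector (axis times angle).
In Python, from cell import observe, get_image, sign_off, find_in, trace, place_of gives the robot as it stands. The module is installed in compiled form; this text tells all that it offers.
- The arm moves only by the shell command python3 -m handwheel 'ROWS' [OPENING] [FORCE]. ROWS is JSON, a list of rows, each a list of 6 numbers: the shift along the tool's x, y, z each as a share of 0.02 m, from -1 to 1, then the turn, a rotation vector about the tool's x, y, z each as a share of 4 degrees, from -1 to 1. A call has 1 to 8 rows; each row shifts and turns the commanded pose from where the row before left it, along the tool's axes as they then stand; what a row does not reach is not made up. A row lasts 1/12 s, in which the tool goes at most 41.7 mm and 7.16 degrees, less where a joint would pass 70% of its speed; a pose out of reach is approached as far as the arm can. A call with a number of a shift or a turn outside -1 to 1 is refused whole. A call with a gripper value outside its range is refused whole. OPENING is the opening, from 0 (shut) to 1 (fully open), set as the call begins (- or left out, the last holds). The fingers move at their own pace and stop on an object; FORCE is the grip in N (left out, the last holds). Time passes only in rows, so rows that do not move let the fingers close. It gives the time, the measured TCP pose, the force, the opening and the grip force at its end, in the units of the state.
- observe(): the state, without advancing time (a new reading comes with each control period).
- get_image(name): name is "scene" or "side" or "wrist"; returns a dict with "image" (480x640x3 uint8, red, green, blue), "fx", "fy", "cx", "cy" (pixels), "k1" (the pictures are not rectified: a ray, as slopes to the right and down, at radius r is drawn at 1 + k1 r^2 times it, then the intrinsics apply), "position" and "orientation" of the camera in the world. Camera axes: x right, y down, z forward; pixel columns grow to the right and rows downward; lengths in m; the calibration is good to about 2 mm. A picture is of the moment at which its call begins. There is no depth.
- sign_off(): hands the job in; it is judged then, once.
Trained networks look in the newest picture that a camera, given by its name, has taken for a name from the list of things; names that differ only in an ending like _2 or _b are one class to them, and where a whole thing is asked for, a point or a joint stands for the part that bears it (a point fixed in the world has none). Each returns a list of dicts, best first, with "score" (0 to 1); they miss things now and then, are a little off and sometimes report something else, mostly with a low value. They report only what shows in the picture. A call takes as long as a camera call.
- find_in(label, camera): "rect" ([centre column, centre row, width, height] as shares, 0 to 1, of the picture: columns of its width, rows of its height, round what is visible of it).
- trace(label, camera): "region" (480x640 bool, what is visible of it) and "rect" ([centre column, centre row, width, height] as shares, 0 to 1, of the picture: columns of its width, rows of its height, round what is visible of it).
- place_of(label, camera): "point" ([column, row] as shares, 0 to 1, of the picture: columns of its width, rows of its height: a listed point, or the origin of a listed thing).
The state is a dict: "clock": time; "joints": joint angles; "dq": joint speeds; "joint_efforts": joint torques, N m; "position": TCP position; "ee_rot": TCP orientation; "force": force on the tool from outside, world axes, zero at the start; "ft_torque": the same for the moment, N m; "width": opening from 0.0 (shut) to 1.0 (fully open); "gripper_force": force on a finger pad.
Only numpy, scipy, OpenCV 4.12 (cv2) and the standard library are available. Lean on these libraries where they do the work, as an engineer would, in place of code of your own. Each camera call takes 0.05 s, during which the arm holds its last target. There are 200 camera calls.

## Working session

There is one attempt and no reset: what is moved stays moved. The work goes in short steps, Python scripts to look and compute and a shell command to move; the robot and the scene stay as the last step left them, time stands still between calls to the robot, and variables do not carry over. Pictures are saved under pics/ and viewed, at most 10 in all, crops included, and the job is handed in when it is done.

```bash
mkdir -p pics; cat > h.py <<'E'
import numpy as np, cv2
from scipy.spatial.transform import Rotation as R
from cell import observe, get_image, find_in, trace, place_of
def rot(o):
    o=np.array(o,float)
    return o if o.shape==(3,3) else (R.from_rotvec(o).as_matrix() if o.size==3 else R.from_quat(o).as_matrix())
def ray(im,u,v):
    a=np.array([(u-im["cx"])/im["fx"],(v-im["cy"])/im["fy"]]);s=a.copy()
    for _ in range(20): s=a/(1+im["k1"]*(s@s))
    d=rot(im["orientation"])@np.array([s[0],s[1],1.]);return np.array(im["position"],float),d
def onz(im,u,v,z):
    p,d=ray(im,u,v);return p+d*(z-p[2])/d[2]
def tri(rays):
    A=np.zeros((3,3));b=np.zeros(3)
    for p,d in rays:
        d=d/np.linalg.norm(d);M=np.eye(3)-np.outer(d,d);A+=M;b+=M@p
    x=np.linalg.solve(A,b);e=[np.linalg.norm(np.cross(x-p,d/np.linalg.norm(d))) for p,d in rays]
    return x,np.array(e)
def proj(im,X):
    c=rot(im["orientation"]).T@(np.array(X)-np.array(im["position"]));s=c[:2]/c[2];s=s*(1+im["k1"]*(s@s))
    return np.array([s[0]*im["fx"]+im["cx"],s[1]*im["fy"]+im["cy"]])
def save(im,n): cv2.imwrite("pics/"+n+".png",cv2.cvtColor(im["image"],cv2.COLOR_RGB2BGR))
E
cat > a.py <<'E'
from h import *
np.set_printoptions(precision=4,suppress=True)
I={c:get_image(c) for c in("scene","side")}
for c in I: save(I[c],c+"0"); print(c,I[c]["position"],I[c]["orientation"],I[c]["fx"],I[c]["k1"])
for l in("bay","gate_stub","gate_hinge","scoop_grip","scoop","shelf","mat","tub","elbow"):
    rs=[]
    for c in I:
        q=place_of(l,c)
        if q:
            u,v=q[0]["point"][0]*640,q[0]["point"][1]*480; rs.append(ray(I[c],u,v)); print(l,c,round(u,1),round(v,1),round(q[0]["score"],2),onz(I[c],u,v,0))
    if len(rs)==2: print("   tri",*tri(rs))
print(observe())
E
python3 a.py
```

```text
scene [1.3204 0.2787 0.8112] [-1.4463 -2.0087  0.9007] 569.8800466078671 -0.05775889051631063
side [ 0.0207 -0.6773  0.7513] [-2.1536  0.7264 -0.3168] 567.6667581987721 0.05473442817472954
bay scene 293.9 277.8 0.9 [ 0.5336 -0.0265  0.    ]
gate_stub scene 291.5 236.7 0.64 [ 0.4119 -0.0771  0.    ]
gate_hinge scene 314.5 256.7 0.87 [ 0.4583 -0.0074  0.    ]
scoop_grip scene 195.0 179.4 0.72 [ 0.2808 -0.3855  0.    ]
scoop_grip side 387.9 385.6 0.72 [ 0.4101 -0.2886  0.    ]
   tri [ 0.3729 -0.3262  0.0721] [0.0004 0.0004]
scoop scene 194.2 223.7 0.61 [ 0.4417 -0.3028  0.    ]
scoop side 414.2 378.7 0.57 [ 0.4517 -0.3041  0.    ]
   tri [ 0.4477 -0.303   0.0035] [0.0035 0.0035]
shelf scene 286.7 308.0 0.96 [ 0.6174 -0.0103  0.    ]
shelf side 372.5 245.6 0.85 [ 0.6109 -0.0147  0.    ]
   tri [ 0.6139 -0.0115 -0.0038] [0.0002 0.0002]
mat scene 190.6 225.4 0.83 [ 0.45   -0.3075 -0.    ]
mat side 374.1 310.1 0.73 [ 0.4974 -0.1529  0.    ]
   tri [ 0.4824 -0.2335  0.0618] [0.0439 0.0439]
tub scene 449.7 293.7 0.77 [0.4747 0.2848 0.    ]
tub side 245.0 199.7 0.74 [0.4877 0.2875 0.    ]
   tri [0.4835 0.2831 0.006 ] [0.0024 0.0024]
elbow scene 245.0 252.2 0.72 [ 0.4937 -0.1533  0.    ]
elbow side 372.5 307.9 0.59 [ 0.4986 -0.1472  0.    ]
   tri [ 0.4967 -0.1506  0.0037] [0.001 0.001]
{'clock': 1.0, 'joints': array([-1.2156,  0.4345,  0.025 ,  1.5732, -0.0116,  1.134 , -0.0751]), 'dq': array([ 0.0007, -0.0001,  0.0003, -0.0006, -0.0014,  0.    ,  0.0021]), 'joint_efforts': array([  0.0026, -66.7682,   0.9853, -31.481 ,  -0.0604,   0.0327,
        -0.    ]), 'position': array([0.2763, 0.5606, 0.2268]), 'ee_rot': array([0.713 , 3.0596, 0.    ]), 'force': array([-1.5656, -0.0518,  0.256 ]), 'ft_torque': array([0.0253, 0.0238, 0.0226]), 'gripper_force': 0.0, 'width': 1.0017601571580095}
```

View pics/scene0.png

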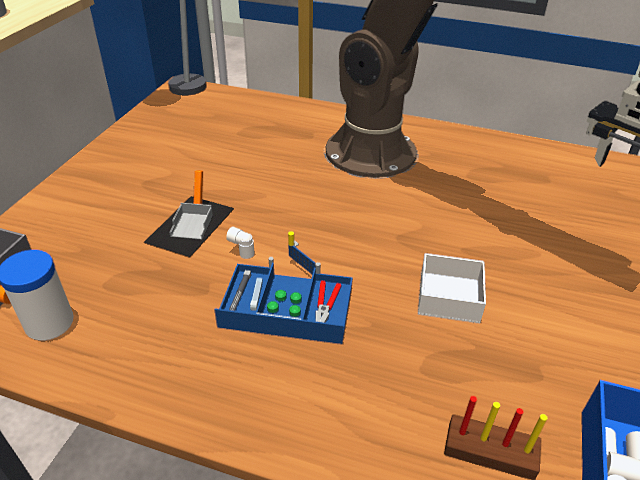

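View pics/side0.png

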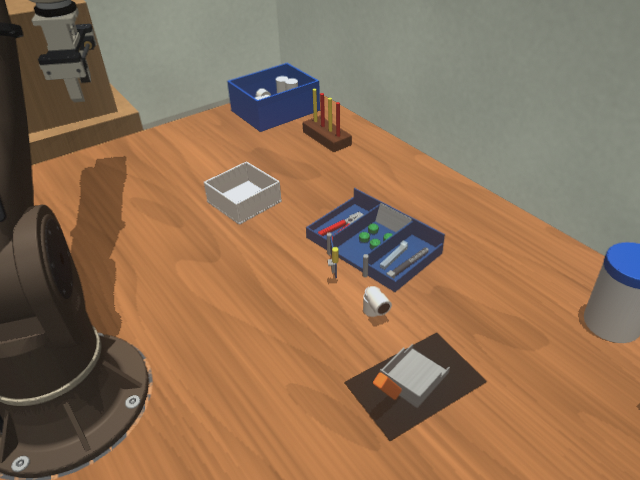

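```bash
cat > fit.py <<'E'
from h import *
from scipy.optimize import minimize
def box(x0,x1,y0,y1,z0,z1): return np.array([[x,y,z] for x in(x0,x1) for y in(y0,y1) for z in(z0,z1)],float)/1000
h=np.array([[-55,0,14],[-97,0,88]])
def bar():
    d=(h[1]-h[0])/np.linalg.norm(h[1]-h[0]);n=np.cross(d,[0,1,0]);return np.array([p+sy*8*np.array([0,1,0])+s*10*n for p in h for sy in(-1,1) for s in(-1,1)])/1000
M={"shelf":[box(-75,75,-118,118,0,28),box(72,75,-118,118,0,50),box(-75,75,41,44,0,45),box(-75,75,-44,-41,0,45)],
"tub":[box(-60,60,-60,60,0,55)],"mat":[box(-95,95,-60,60,0,4)],
"scoop":[box(-45,40,-36,36,0,2),box(-45,15,-36,36,0,26),box(15,40,-36,36,0,13),box(-45,-43,-36,36,0,30),bar()]}
def render(im,parts,p,z):
    m=np.zeros((480,640),np.uint8);c,s=np.cos(p[2]),np.sin(p[2])
    for P in parts:
        W=np.c_[c*P[:,0]-s*P[:,1]+p[0],s*P[:,0]+c*P[:,1]+p[1],P[:,2]+z]
        q=np.array([proj(im,X) for X in W]);cv2.fillConvexPoly(m,cv2.convexHull((q*16).astype(np.int32)),255,shift=4,lineType=cv2.LINE_AA)
    return m/255.
def fit(I,masks,parts,p0,z):
    f=lambda p:sum(1-np.minimum(r,k).sum()/np.maximum(r,k).sum() for r,k in((render(I[c],parts,p,z),masks[c]) for c in masks))
    best=None
    for dy in(-.12,0.,.12):
        q=np.array(p0,float)+[0,0,dy]
        r=minimize(f,q,method="Nelder-Mead",options=dict(initial_simplex=np.array([q,q+[.008,0,0],q+[0,.008,0],q+[0,0,.08]]),maxiter=70))
        if best is None or r.fun<best.fun:best=r
    return best
def fill(m):
    c,_=cv2.findContours(m.astype(np.uint8),cv2.RETR_EXTERNAL,cv2.CHAIN_APPROX_NONE);o=np.zeros((480,640),np.uint8);cv2.drawContours(o,[max(c,key=cv2.contourArea)],-1,1,-1);return o.astype(float)
E
cat > b.py <<'E'
from fit import *
np.set_printoptions(precision=4,suppress=True)
I={c:get_image(c) for c in("scene","side")}
p0={"scoop":([.447,-.303,.3],.004),"mat":([.45,-.30,.3],0),"shelf":([.614,-.012,0],0),"tub":([.48,.284,0],0)}
T={}
for l in p0:
    ms={}
    for c in I:
        t=trace(l,c)
        if t: ms[c]=fill(t[0]["region"])
    T[l]=ms
    if l=="mat":
        for c in ms:
            m=np.maximum(ms[c],T["scoop"].get(c,0)*0); hh=cv2.convexHull(np.argwhere(m>0)[:,::-1].astype(np.int32)); o=np.zeros((480,640),np.uint8);cv2.fillConvexPoly(o,hh,1);ms[c]=o.astype(float)
    r=fit(I,ms,M[l],*p0[l]);print(l,r.x,np.degrees(r.x[2]),r.fun,list(ms))
for c in I:
    for q in place_of("piece0",c): print(c,round(q["score"],2),onz(I[c],q["point"][0]*640,q["point"][1]*480,.010))
print(observe()["clock"])
E
python3 b.py
```

```text
scoop [ 0.4548 -0.302   0.2076] 11.893992834683932 0.20312630086330463 ['scene', 'side']
mat [ 0.4483 -0.3089 -0.0894] -5.122801922682116 0.12496015323739584 ['scene', 'side']
shelf [ 0.613  -0.012   0.1623] 9.299512271235024 0.15537770159309383 ['scene', 'side']
tub [0.4841 0.2839 0.0838] 4.799455308186525 0.1273182382411464 ['scene', 'side']
scene 0.6 [0.6322 0.0166 0.01  ]
scene 0.6 [0.6042 0.0628 0.01  ]
scene 0.59 [ 0.6394 -0.0262  0.01  ]
scene 0.58 [ 0.6125 -0.0302  0.01  ]
scene 0.46 [0.593  0.0007 0.01  ]
side 0.67 [0.6079 0.0004 0.01  ]
side 0.63 [0.6332 0.0098 0.01  ]
side 0.47 [ 0.6339 -0.0313  0.01  ]
side 0.42 [ 0.6021 -0.0272  0.01  ]
1.6
```

```bash
cat > plan.py <<'E'
import sys,json
from h import *
def ori(a,phi=0,roll=0):
    a=np.radians(a);x=[-np.sin(a),np.cos(a),0];y=[np.cos(a),np.sin(a),0]
    return np.c_[x,y,[0,0,-1]]@R.from_euler("y",phi,degrees=True).as_matrix()@R.from_euler("x",roll,degrees=True).as_matrix()
def plan(wps,p=None,Q=None,frac=None):
    """wps: (pos, Rot, nseg-or-None) straight legs; each segment a screw of equal rows"""
    if p is None: s=observe();p=np.array(s["position"]);Q=rot(s["ee_rot"])
    for P,W,nr in wps:
        P=np.array(P,float);rv=R.from_matrix(Q.T@W).as_rotvec();d=P-p
        k=max(1,int(np.ceil(max(np.linalg.norm(d)/.155,np.linalg.norm(rv)/np.radians(31)))))
        if nr:k=nr
        for i in range(k):
            p1=p+d/k;Q1=Q@R.from_rotvec(rv/k).as_matrix();w=rv/k
            for n in range(1,200):
                t=Q.T@(p1-p)  # solve constant shift u per row
                A=sum(R.from_rotvec(w*j/n).as_matrix() for j in range(n));u=np.linalg.solve(A,t)
                r=np.r_[u/.02,np.degrees(w)/n/4]
                if abs(r).max()<=1:break
            print(n,"x",json.dumps([round(float(v),3)+0. for v in r]))
            p,Q=p1,Q1
    return p,Q
E
python3 - <<'E'
from plan import *
plan([((.47,-.03,.25),ori(-70),None)])
E
```

```text
7 x [-0.742, -0.503, -0.033, 0.0, 0.0, 0.955]
7 x [-0.889, -0.115, -0.033, 0.0, 0.0, 0.955]
7 x [-0.845, 0.297, -0.033, 0.0, 0.0, 0.955]
7 x [-0.621, 0.646, -0.033, 0.0, 0.0, 0.955]
7 x [-0.264, 0.856, -0.033, 0.0, 0.0, 0.955]
```

```bash
python3 -m handwheel '[[-0.74,-0.5,-0.03,0,0,0.955],[-0.74,-0.5,-0.03,0,0,0.955],[-0.74,-0.5,-0.03,0,0,0.955],[-0.74,-0.5,-0.03,0,0,0.955],[-0.74,-0.5,-0.03,0,0,0.955],[-0.74,-0.5,-0.03,0,0,0.955],[-0.74,-0.5,-0.03,0,0,0.955]]' 0.5 10
python3 -m handwheel '[[-0.89,-0.115,-0.03,0,0,0.955],[-0.89,-0.115,-0.03,0,0,0.955],[-0.89,-0.115,-0.03,0,0,0.955],[-0.89,-0.115,-0.03,0,0,0.955],[-0.89,-0.115,-0.03,0,0,0.955],[-0.89,-0.115,-0.03,0,0,0.955],[-0.89,-0.115,-0.03,0,0,0.955]]'
python3 -m handwheel '[[-0.845,0.297,-0.03,0,0,0.955],[-0.845,0.297,-0.03,0,0,0.955],[-0.845,0.297,-0.03,0,0,0.955],[-0.845,0.297,-0.03,0,0,0.955],[-0.845,0.297,-0.03,0,0,0.955],[-0.845,0.297,-0.03,0,0,0.955],[-0.845,0.297,-0.03,0,0,0.955]]'
python3 -c "
from plan import *
plan([((.47,-.03,.25),ori(-70),None)]);print(observe()['joints'])"
```

```text
clock: 2.18
position: [0.3155, 0.442, 0.231]
ee_rot: [1.406, 2.809, 0.0]
force: [0.1, -0.3, 0.4]
width: 0.543
gripper_force: 0.0
clock: 2.77
position: [0.3544, 0.3238, 0.2353]
ee_rot: [2.018, 2.408, 0.001]
force: [-0.6, -0.4, -0.1]
width: 0.498
gripper_force: 0.0
clock: 3.35
position: [0.3931, 0.2058, 0.2395]
ee_rot: [-2.52, -1.876, -0.001]
force: [0.9, 0.5, 0.7]
width: 0.495
gripper_force: 0.0
7 x [-0.619, 0.644, -0.038, 0.0, -0.001, 0.953]
7 x [-0.264, 0.854, -0.037, 0.0, -0.001, 0.953]
[-0.96925125  0.11588315  0.41115728  1.99669358 -0.0538029   1.03866977
 -0.82391593]
```

```bash
python3 -m handwheel '[[-0.62,0.644,-0.038,0,0,0.955],[-0.62,0.644,-0.038,0,0,0.955],[-0.62,0.644,-0.038,0,0,0.955],[-0.62,0.644,-0.038,0,0,0.955],[-0.62,0.644,-0.038,0,0,0.955],[-0.62,0.644,-0.038,0,0,0.955],[-0.62,0.644,-0.038,0,0,0.955]]' 
python3 -m handwheel '[[-0.264,0.854,-0.038,0,0,0.955],[-0.264,0.854,-0.038,0,0,0.955],[-0.264,0.854,-0.038,0,0,0.955],[-0.264,0.854,-0.038,0,0,0.955],[-0.264,0.854,-0.038,0,0,0.955],[-0.264,0.854,-0.038,0,0,0.955],[-0.264,0.854,-0.038,0,0,0.955],[0,0,0,0,0,0]]'
python3 - <<'E'
from fit import *
np.set_printoptions(precision=4,suppress=True)
im=get_image("wrist");save(im,"wrist1");print(im["position"],im["orientation"],im["fx"])
for l,z in(("bay",.01),("shelf",0),("gate_stub",.065),("gate_hinge",.07),("elbow",0)):
    for q in place_of(l,"wrist")[:1]: print(l,round(q["score"],2),q["point"],onz(im,q["point"][0]*640,q["point"][1]*480,z))
for q in place_of("piece0","wrist"): print("piece",round(q["score"],2),onz(im,q["point"][0]*640,q["point"][1]*480,.01))
t=trace("shelf","wrist")
if t:
    r=fit({"w":im},{"w":fill(t[0]["region"])},M["shelf"],[.613,-.012,.16],0);print(r.x,np.degrees(r.x[2]),r.fun)
print(observe()["joints"],observe()["clock"])
E
```

```text
clock: 3.93
position: [0.432, 0.087, 0.2447]
ee_rot: [2.887, 1.238, -0.0]
force: [0.3, -0.2, 0.9]
width: 0.503
gripper_force: 0.0
clock: 4.6
position: [0.4704, -0.0337, 0.2503]
ee_rot: [3.095, 0.529, 0.001]
force: [-0.1, 0.2, 1.2]
width: 0.502
gripper_force: 0.0
[ 0.539  -0.0086  0.4084] [ 2.3718 -1.6797 -0.2308] 399.31229292688784
bay 0.98 [0.517, 0.275] [ 0.5372 -0.0242  0.01  ]
shelf 0.67 [0.5358, 0.0979] [ 0.6151 -0.0086  0.    ]
gate_stub 0.61 [0.6656, 0.4383] [ 0.5025 -0.1239  0.065 ]
gate_hinge 0.61 [0.4369, 0.2635] [0.5277 0.0193 0.07  ]
elbow 0.97 [0.6723, 0.4423] [ 0.4953 -0.1509  0.    ]
piece 0.77 [ 0.6052 -0.0259  0.01  ]
piece 0.72 [0.5984 0.0036 0.01  ]
piece 0.67 [ 0.64   -0.0274  0.01  ]
piece 0.62 [ 0.4502 -0.2961  0.01  ]
piece 0.58 [0.6331 0.0146 0.01  ]
[ 0.613  -0.0099  0.1633] 9.359256239488785 0.1251726738861053
[-0.6636  0.1704  0.7199  1.9406 -0.1276  1.076  -1.1092] 5.0
```

View pics/wrist1.png

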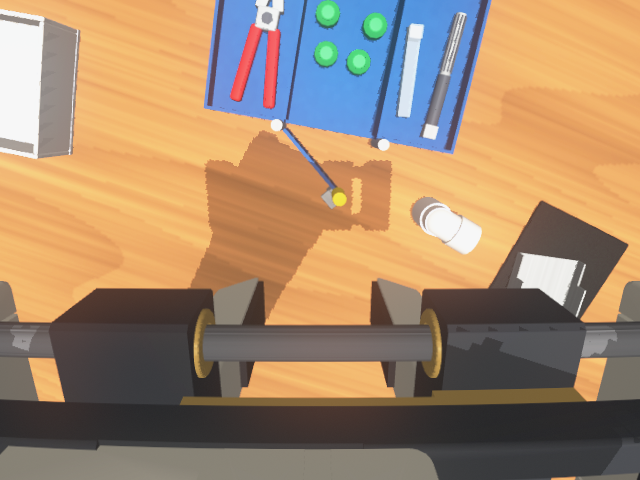

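```bash
python3 - <<'E'
from plan import *
im=get_image("wrist")
np.set_printoptions(precision=4,suppress=True)
print(onz(im,340,198,.08),onz(im,277,124,.075),onz(im,205,107,.028),onz(im,453,152,.028))
st=onz(im,340,198,.08)[:2]
p,Q=plan([((*st,.12),ori(-65),None),((*st,.054),ori(-65),None)])
h=np.array([.613,-.010])+R.from_euler("z",9.35,degrees=True).as_matrix()[:2,:2]@[-.079,.0425];print("hinge",h)
v=st-h;print(np.linalg.norm(v),np.degrees(np.arctan2(v[1],v[0])))
wp=[]
for t in(18,36,54,70,):
    a=np.arctan2(v[1],v[0])-np.radians(t);wp.append(((h[0]+.076*np.cos(a),h[1]+.076*np.sin(a),.054),ori(-65-t*.5),1));print(wp[-1][0])
plan(wp,p,Q)
E
```

```text
[ 0.4896 -0.041   0.08  ] [0.5278 0.0278 0.075 ] [0.5183 0.099  0.028 ] [ 0.5597 -0.1312  0.028 ]
7 x [0.095, 0.135, 0.928, 0.0, 0.0, -0.174]
4 x [0.0, 0.0, 0.825, 0.0, 0.0, 0.0]
hinge [0.5281 0.0191]
0.07135535407589942 -122.68223255525831
(np.float64(0.4693478827870116), np.float64(-0.02905455453922369), 0.054)
(np.float64(0.45734483969086015), np.float64(-0.00852842289708721), 0.054)
(np.float64(0.4522721908450913), np.float64(0.014702232656424521), 0.054)
(np.float64(0.45399900558261536), np.float64(0.03578594673584634), 0.054)
3 x [-0.239, -0.311, 0.0, 0.0, 0.0, 0.75]
3 x [-0.118, -0.379, 0.0, 0.0, 0.0, 0.75]
3 x [-0.057, -0.392, 0.0, 0.0, 0.0, 0.75]
2 x [0.006, -0.529, 0.0, 0.0, 0.0, 1.0]
```

```bash
python3 -m handwheel '[[0.09,0.11,0.93,0,0,-0.17],[0.09,0.11,0.93,0,0,-0.17],[0.09,0.11,0.93,0,0,-0.17],[0.09,0.11,0.93,0,0,-0.17],[0.09,0.11,0.93,0,0,-0.17],[0.09,0.11,0.93,0,0,-0.17],[0.09,0.11,0.93,0,0,-0.17]]' 
python3 -m handwheel '[[0,0,0.83,0,0,0],[0,0,0.83,0,0,0],[0,0,0.83,0,0,0],[0,0,0.83,0,0,0],[0,0,0,0,0,0],[0,0,0,0,0,0]]'
python3 -m handwheel '[[0,0,0,0,0,0],[0,0,0,0,0,0],[0,0,0,0,0,0],[0,0,0,0,0,0],[0,0,0,0,0,0],[0,0,0,0,0,0]]' 0 15
```

```text
clock: 5.63
position: [0.4878, -0.0383, 0.1189]
ee_rot: [-3.068, -0.677, -0.0]
force: [0.2, -0.5, 0.5]
width: 0.501
gripper_force: 0.0
clock: 6.13
position: [0.4871, -0.0385, 0.0531]
ee_rot: [-3.068, -0.676, 0.003]
force: [-0.3, -0.1, 0.4]
width: 0.498
gripper_force: 0.0
clock: 6.63
position: [0.4877, -0.0389, 0.0537]
ee_rot: [3.068, 0.675, 0.001]
force: [-0.8, -2.9, 1.9]
width: 0.123
gripper_force: 15.0
```

```bash
python3 -m handwheel '[[-0.24,-0.31,0,0,0,0.75],[-0.24,-0.31,0,0,0,0.75],[-0.24,-0.31,0,0,0,0.75],[-0.12,-0.38,0,0,0,0.75],[-0.12,-0.38,0,0,0,0.75],[-0.12,-0.38,0,0,0,0.75]]'
python3 -m handwheel '[[-0.06,-0.39,0,0,0,0.75],[-0.06,-0.39,0,0,0,0.75],[-0.06,-0.39,0,0,0,0.75],[0,-0.53,0,0,0,1],[0,-0.53,0,0,0,1],[0,0,0,0,0,0],[0,0,0,0,0,0]]'
python3 -c "
from h import *
im=get_image('scene');save(im,'scene1');print([(place_of(l,'scene') or [0])[0] for l in('gate_stub','gate_hinge')])
cv2.imwrite('pics/scene1c.png',cv2.resize(cv2.imread('pics/scene1.png')[180:380,200:440],None,fx=3,fy=3))"
```

```text
clock: 7.13
position: [0.4599, -0.0045, 0.0542]
ee_rot: [3.136, 0.185, 0.013]
force: [15.6, 3.9, -14.5]
width: 0.127
gripper_force: 15.0
clock: 7.72
position: [0.4568, 0.0383, 0.0543]
ee_rot: [3.128, -0.277, 0.014]
force: [13.1, -3.0, -10.2]
width: 0.125
gripper_force: 15.0
[{'point': [0.5252, 0.4896], 'score': 0.54}, {'point': [0.4928, 0.529], 'score': 0.75}]
```

View pics/scene1c.png

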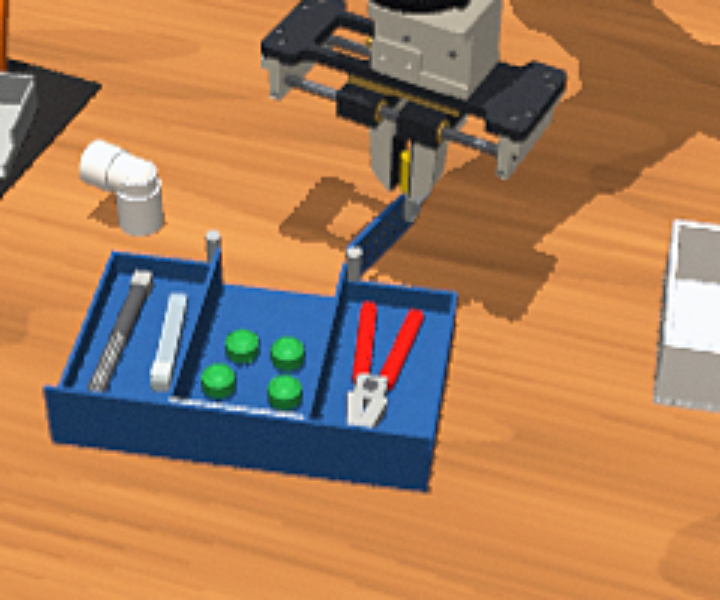

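```bash
python3 -m handwheel '[[0,0,0,0,0,0],[0,0,0,0,0,0],[0,0,0,0,0,0],[0,0,-1,0,0,0],[0,0,-1,0,0,0],[0,0,-1,0,0,0]]' 0.4 15
python3 - <<'E'
from plan import *
plan([((.46,.03,.22),ori(-95),None),((.35,-.32,.25),ori(-75),None)])
E
```

```text
clock: 8.37
position: [0.4507, 0.0379, 0.1138]
ee_rot: [3.129, -0.279, -0.003]
force: [0.1, 0.7, 0.3]
width: 0.399
gripper_force: 0.0
6 x [0.085, 0.055, -0.885, 0.002, 0.004, -0.217]
6 x [-0.268, 0.984, -0.083, 0.0, 0.0, -0.278]
6 x [-0.38, 0.946, -0.083, 0.0, 0.0, -0.278]
6 x [-0.487, 0.896, -0.083, 0.0, 0.0, -0.278]
```

```bash
python3 -m handwheel '[[0.085,0.055,-0.885,0,0,-0.217],[0.085,0.055,-0.885,0,0,-0.217],[0.085,0.055,-0.885,0,0,-0.217],[0.085,0.055,-0.885,0,0,-0.217],[0.085,0.055,-0.885,0,0,-0.217],[0.085,0.055,-0.885,0,0,-0.217]]'
python3 -m handwheel '[[-0.27,0.98,-0.083,0,0,-0.278],[-0.27,0.98,-0.083,0,0,-0.278],[-0.27,0.98,-0.083,0,0,-0.278],[-0.27,0.98,-0.083,0,0,-0.278],[-0.27,0.98,-0.083,0,0,-0.278],[-0.27,0.98,-0.083,0,0,-0.278]]'
python3 -m handwheel '[[-0.38,0.95,-0.083,0,0,-0.278],[-0.38,0.95,-0.083,0,0,-0.278],[-0.38,0.95,-0.083,0,0,-0.278],[-0.38,0.95,-0.083,0,0,-0.278],[-0.38,0.95,-0.083,0,0,-0.278],[-0.38,0.95,-0.083,0,0,-0.278]]'
python3 -m handwheel '[[-0.49,0.9,-0.083,0,0,-0.278],[-0.49,0.9,-0.083,0,0,-0.278],[-0.49,0.9,-0.083,0,0,-0.278],[-0.49,0.9,-0.083,0,0,-0.278],[-0.49,0.9,-0.083,0,0,-0.278],[-0.49,0.9,-0.083,0,0,-0.278],[0,0,0,0,0,0]]'
cat > c.py <<'E'
from fit import *
np.set_printoptions(precision=4,suppress=True)
im=get_image("wrist");save(im,"wrist2")
for l,z in(("scoop",.004),("scoop_grip",.068),("mat",0)):
    for q in place_of(l,"wrist")[:1]: print(l,round(q["score"],2),np.array(q["point"])*[640,480],onz(im,q["point"][0]*640,q["point"][1]*480,z))
t=trace("scoop","wrist")
if t:
    r=fit({"w":im},{"w":fill(t[0]["region"])},M["scoop"],[.45,-.303,.22],.004);print(r.x,np.degrees(r.x[2]),r.fun)
print(observe()["joints"],observe()["clock"])
E
python3 c.py
```

```text
clock: 8.87
position: [0.4602, 0.0301, 0.2202]
ee_rot: [-3.138, 0.135, 0.002]
force: [-0.3, -0.1, 0.7]
width: 0.397
gripper_force: 0.0
clock: 9.37
position: [0.4229, -0.0867, 0.2294]
ee_rot: [-3.14, -0.049, 0.001]
force: [-0.1, 1.2, 0.0]
width: 0.401
gripper_force: 0.0
clock: 9.87
position: [0.3865, -0.2036, 0.2394]
ee_rot: [-3.132, -0.231, 0.0]
force: [0.0, -0.0, 0.5]
width: 0.4
gripper_force: 0.0
clock: 10.45
position: [0.3488, -0.3238, 0.2499]
ee_rot: [3.114, 0.406, -0.0]
force: [-0.8, -1.1, -0.9]
width: 0.397
gripper_force: 0.0
scoop 0.95 [321.6    84.096] [ 0.4568 -0.2995  0.004 ]
scoop_grip 0.9 [317.824 180.816] [ 0.3746 -0.3174  0.068 ]
[ 0.4539 -0.3     0.2021] 11.577359633795895 0.056834633166767845
[-0.2319  0.2361  1.0606  1.9466 -0.2329  1.0904 -0.381 ] 10.7
```

View pics/wrist2.png

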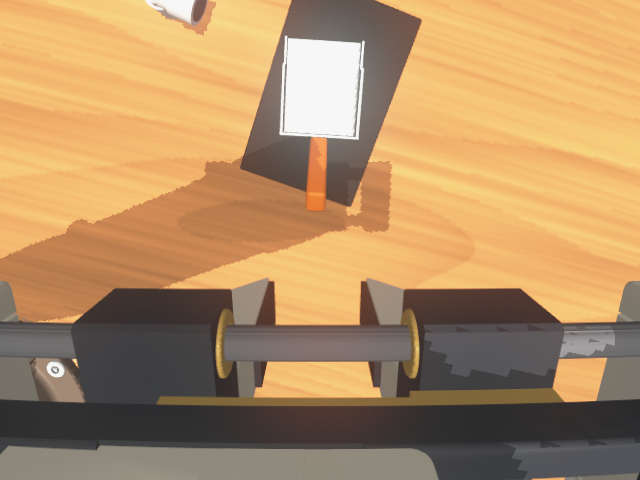

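```bash
python3 - <<'E'
from plan import *
im=get_image("wrist");np.set_printoptions(precision=4,suppress=True)
c=[onz(im,u,v,.004)[:2] for u,v in((241,167),(352,206),(421,19))];d=c[2]-c[1];w=c[0]-c[1]
print(c,np.linalg.norm(d),np.linalg.norm(w),np.degrees(np.arctan2(d[1],d[0])),np.degrees(np.arctan2(w[1],w[0]))-90)
yaw=np.arctan2(-w[0],w[1]);f=np.array([np.cos(yaw),np.sin(yaw)]);print("mat",(c[0]+c[1])/2+.095*f)
O=ori(-78,15)
g=np.array([.3735,-.317,.068])+.019*O[:,2]
plan([(g-.09*O[:,2],O,None),(g,O,None)]);print(g)
E
```

```text
[array([ 0.3617, -0.2364]), array([ 0.3525, -0.3552]), array([ 0.5389, -0.3674])] 0.18676664426466627 0.11911172076470182 -3.734103494106161 -4.4359143613389875
mat [ 0.4518 -0.3032]
6 x [-0.07, 0.02, 0.939, -0.019, 0.625, 0.13]
5 x [0.0, 0.0, 0.9, 0.0, 0.0, 0.0]
[ 0.3783 -0.316   0.0496]
```

```bash
python3 -m handwheel '[[-0.07,0.02,0.94,-0.02,0.625,0.13],[-0.07,0.02,0.94,-0.02,0.625,0.13],[-0.07,0.02,0.94,-0.02,0.625,0.13],[-0.07,0.02,0.94,-0.02,0.625,0.13],[-0.07,0.02,0.94,-0.02,0.625,0.13],[-0.07,0.02,0.94,-0.02,0.625,0.13]]'
python3 -m handwheel '[[0,0,0.9,0,0,0],[0,0,0.9,0,0,0],[0,0,0.9,0,0,0],[0,0,0.9,0,0,0],[0,0,0.9,0,0,0],[0,0,0,0,0,0]]'
python3 -c "
from plan import *
s=observe();print(s['joints']);plan([((.3783,-.316,.0496),ori(-78,15),None)])"
```

```text
clock: 11.25
position: [0.3556, -0.3213, 0.1361]
ee_rot: [-3.072, -0.322, -0.408]
force: [0.5, 0.2, -0.2]
width: 0.402
gripper_force: 0.0
clock: 11.75
position: [0.3782, -0.3152, 0.0475]
ee_rot: [-3.07, -0.323, -0.401]
force: [0.7, -0.0, -0.5]
width: 0.4
gripper_force: 0.0
[ 0.26660189  0.49277835  0.63967213  2.24757225 -1.02858285  0.60685982
  0.36805146]
1 x [0.025, 0.039, -0.104, -0.031, 0.028, 0.004]
```

```bash
python3 -m handwheel '[[0.02,0.04,-0.1,0,0,0],[0,0,0,0,0,0],[0,0,0,0,0,0],[0,0,0,0,0,0],[0,0,0,0,0,0],[0,0,0,0,0,0]]' 0 60
python3 -m handwheel '[[0,0,0,0,0,0],[-0.25,0,-0.95,0,0,0],[-0.25,0,-0.95,0,0,0],[-0.25,0,-0.95,0,0,0],[-0.25,0,-0.95,0,0,0],[-0.25,0,-0.95,0,0,0],[-0.25,0,-0.95,0,0,0],[0,0,0,0,0,0]]'
python3 -c "
from plan import *
np.set_printoptions(precision=4,suppress=True)
s=observe();print(s['joints'],s['width'])
M=R.from_euler('z',9.35,degrees=True).as_matrix()
o=np.array([.613,-.010,0])+M@[-.21,0,.0]   # scoop origin target, shelf frame x=-210
g=o+M@[-.084,0,.064+.06];O=ori(-80.65,15);p=g+.019*O[:,2];print(p)
plan([(p+[0,0,.03],O,None)])"
```

```text
clock: 12.25
position: [0.3783, -0.3182, 0.0528]
ee_rot: [-3.072, -0.321, -0.407]
force: [-2.6, 0.9, 7.6]
width: 0.171
gripper_force: 59.9
clock: 12.92
position: [0.3197, -0.3319, 0.1569]
ee_rot: [-3.075, -0.317, -0.41]
force: [0.0, -0.3, -2.4]
width: 0.174
gripper_force: 59.9
[ 0.1451  0.254   0.8901  2.2077 -0.6526  0.7833  0.1179] 0.1738558552164057
[ 0.3278 -0.057   0.1056]
7 x [0.193, -0.958, 0.128, -0.007, -0.003, 0.042]
7 x [0.173, -0.962, 0.124, -0.007, -0.003, 0.042]
```

```bash
python3 -c "
from plan import *
np.set_printoptions(precision=4,suppress=True)
M=R.from_euler('z',9.35,degrees=True).as_matrix()
o=np.array([.613,-.010,0])+M@[-.15,0,.1]
g=o+M@[-.084,0,.064];O=ori(-80.65,15);p=g+.019*O[:,2];print(p)
plan([(p,O,None)])"
```

```text
[ 0.387  -0.0472  0.1456]
7 x [0.409, -0.951, 0.149, -0.007, -0.003, 0.042]
7 x [0.389, -0.96, 0.145, -0.007, -0.003, 0.042]
```

```bash
python3 -m handwheel '[[0.4,-0.95,0.1,0,0,0.04],[0.4,-0.95,0.1,0,0,0.04],[0.4,-0.95,0.1,0,0,0.04],[0.4,-0.95,0.1,0,0,0.04],[0.4,-0.95,0.1,0,0,0.04],[0.4,-0.95,0.1,0,0,0.04],[0.4,-0.95,0.1,0,0,0.04]]'
python3 -m handwheel '[[0.4,-0.96,0.15,0,0,0.04],[0.4,-0.96,0.15,0,0,0.04],[0.4,-0.96,0.15,0,0,0.04],[0.4,-0.96,0.15,0,0,0.04],[0.4,-0.96,0.15,0,0,0.04],[0.4,-0.96,0.15,0,0,0.04],[0.4,-0.96,0.15,0,0,0.04],[0,0,0,0,0,0]]'
cat > d.py <<'E'
from fit import *
import sys
np.set_printoptions(precision=4,suppress=True)
I={c:get_image(c) for c in("wrist","side")}
for c in I: save(I[c],c+sys.argv[1])
for l,z in(("bay",.01),("shelf",0),("scoop",.1),("gate_stub",.065),("gate_hinge",.07)):
    for c in I:
        for q in place_of(l,c)[:1]: print(l,c,round(q["score"],2),np.array(q["point"])*[640,480],onz(I[c],q["point"][0]*640,q["point"][1]*480,z))
for q in place_of("piece0","wrist"): print("piece",round(q["score"],2),onz(I["wrist"],q["point"][0]*640,q["point"][1]*480,.01))
s=observe();print(s["joints"],s["clock"],s["position"],rot(s["ee_rot"])[:,2])
E
python3 d.py 3
```

```text
clock: 13.5
position: [0.3509, -0.1868, 0.1549]
ee_rot: [-3.072, -0.291, -0.404]
force: [0.1, 0.5, -3.1]
width: 0.169
gripper_force: 59.9
clock: 14.17
position: [0.3856, -0.0421, 0.15]
ee_rot: [-3.072, -0.267, -0.402]
force: [0.9, -0.3, -2.5]
width: 0.171
gripper_force: 59.9
bay wrist 0.58 [327.104  72.912] [ 0.5381 -0.0213  0.01  ]
bay side 0.56 [349.184 255.216] [ 0.5479 -0.0176  0.01  ]
shelf wrist 0.31 [329.088  73.392] [ 0.5419 -0.0224  0.    ]
shelf side 0.72 [372.416 244.992] [ 0.612  -0.0132  0.    ]
scoop wrist 0.7 [314.112 143.184] [ 0.4625 -0.0258  0.1   ]
scoop side 0.61 [318.784 243.312] [ 0.4613 -0.0391  0.1   ]
gate_stub wrist 0.61 [211.2 153.6] [0.4522 0.0406 0.065 ]
gate_hinge side 0.63 [281.92  237.216] [0.4372 0.048  0.07  ]
[-0.5534 -0.0186  0.6069  2.4361 -0.1227  0.4702 -1.2452] 14.8167 [ 0.3853 -0.0457  0.1503] [ 0.2537  0.0523 -0.9659]
```

View pics/wrist3.png

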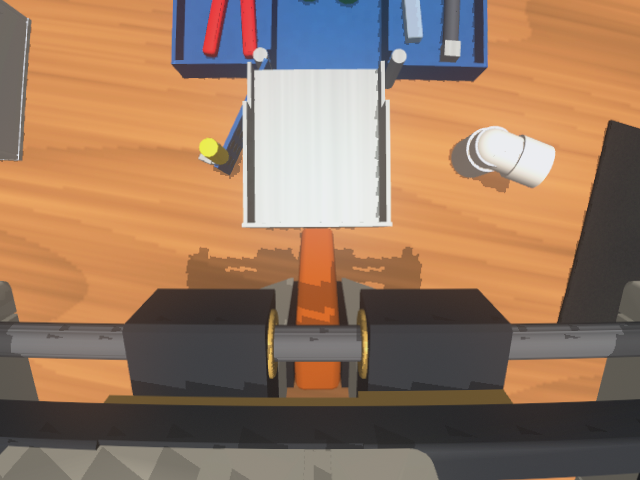

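```bash
python3 - <<'E'
from plan import *
np.set_printoptions(precision=4,suppress=True)
im=get_image("wrist")
n=onz(im,317,69,.103);b=onz(im,317,226,.130);print("scoop nose",n,"back",b,"yaw",np.degrees(np.arctan2(*(n-b)[[1,0]])))
L=onz(im,173,76,0);r=onz(im,487,78,0);print("shelf front",L,r,(L+r)/2,np.linalg.norm(L-r),"yaw",np.degrees(np.arctan2(*(L-r)[[1,0]]))-90)
L=onz(im,260,54,.075);r=onz(im,399,57,.075);print("posts",L,r,(L+r)/2,np.linalg.norm(L-r))
s=observe();print(s["position"],np.degrees(np.arctan2(*rot(s["ee_rot"])[[1,0],0])))
E
```

```text
scoop nose [ 0.5026 -0.0246  0.103 ] back [ 0.417  -0.0395  0.13  ] yaw 9.889764690136674
shelf front [0.5198 0.099  0.    ] [ 0.5611 -0.1543  0.    ] [ 0.5405 -0.0277  0.    ] 0.2565705125188948 yaw 9.257000432040286
posts [0.5175 0.0143 0.075 ] [ 0.5301 -0.0714  0.075 ] [ 0.5238 -0.0285  0.075 ] 0.08666741639607854
[ 0.3853 -0.0456  0.1503] 9.582521931588724
```

```bash
python3 - <<'E'
from plan import *
s=observe();p=np.array(s["position"]);O=ori(-80.65,13.5)
f=np.array([.9869,.1616,0]);l=np.array([-.1616,.9869,0])
plan([(p+.012*f-.005*l-[0,0,.06],O,None)])
E
```

```text
4 x [-0.042, 0.067, 0.763, -0.037, -0.094, 0.015]
```

```bash
python3 -m handwheel '[[-0.04,0.07,0.76,0,-0.1,0.015],[-0.04,0.07,0.76,0,-0.1,0.015],[-0.04,0.07,0.76,0,-0.1,0.015],[-0.04,0.07,0.76,0,-0.1,0.015],[0,0,0,0,0,0],[0,0,0,0,0,0]]'
python3 - <<'E'
from h import *
np.set_printoptions(precision=4,suppress=True)
im=get_image("wrist");cv2.imwrite("pics/wrist4.png",cv2.cvtColor(cv2.resize(im["image"][:240,150:500],None,fx=2,fy=2),cv2.COLOR_RGB2BGR))
s=observe();print(s["position"],s["joints"],s["force"],s["clock"],im["position"],rot(im["orientation"])[:,2])
E
```

```text
clock: 15.37
position: [0.3975, -0.0489, 0.0901]
ee_rot: [-3.082, -0.253, -0.357]
force: [-0.3, -0.2, -3.3]
width: 0.172
gripper_force: 59.9
[ 0.3978 -0.0488  0.0907] [-0.4238  0.1888  0.5437  2.4635 -0.5314  0.3349 -0.8177] [-0.1178 -0.0981 -1.6823] 15.4167 [ 0.432  -0.0443  0.2609] [-0.0452  0.0019 -0.999 ]
```

View pics/wrist4.png

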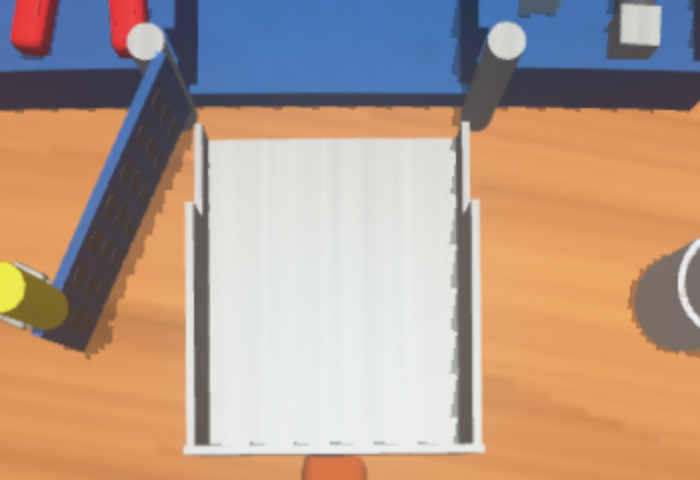

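```bash
python3 -m handwheel '[[-0.146,-0.025,0.6,0,0,0],[-0.146,-0.025,0.6,0,0,0],[0,0,0,0,0,0],[0.73,0,0.175,0,0,0],[0.73,0,0.175,0,0,0],[0,0,0,0,0,0],[0,0,0,0,0,0]]'
python3 -m handwheel '[[-0.012,0,0.05,0,0,0],[-0.012,0,0.05,0,0,0],[0,0,0,0,0,0]]'
python3 -m handwheel '[[-0.012,0,0.05,0,0,0],[-0.012,0,0.05,0,0,0],[0,0,0,0,0,0]]'
python3 - <<'E'
from h import *
np.set_printoptions(precision=4,suppress=True)
im=get_image("wrist");cv2.imwrite("pics/wrist5.png",cv2.cvtColor(cv2.resize(im["image"][:240,150:500],None,fx=2,fy=2),cv2.COLOR_RGB2BGR))
s=observe();print(s["position"],s["joints"],s["force"],s["clock"])
E
```

```text
clock: 16.0
position: [0.4284, -0.0421, 0.067]
ee_rot: [-3.081, -0.256, -0.364]
force: [0.5, -0.1, -2.4]
width: 0.169
gripper_force: 59.9
clock: 16.25
position: [0.4266, -0.0422, 0.0638]
ee_rot: [-3.081, -0.254, -0.36]
force: [-0.7, -0.1, -2.9]
width: 0.174
gripper_force: 59.9
clock: 16.5
position: [0.4269, -0.0422, 0.0618]
ee_rot: [-3.081, -0.254, -0.36]
force: [-4.9, 0.2, 9.0]
width: 0.17
gripper_force: 60.0
[ 0.4269 -0.0422  0.0618] [-0.3061  0.298   0.3991  2.4281 -0.7099  0.2737 -0.6712] [-5.3842  0.31    8.6348] 16.55
```

View pics/wrist5.png

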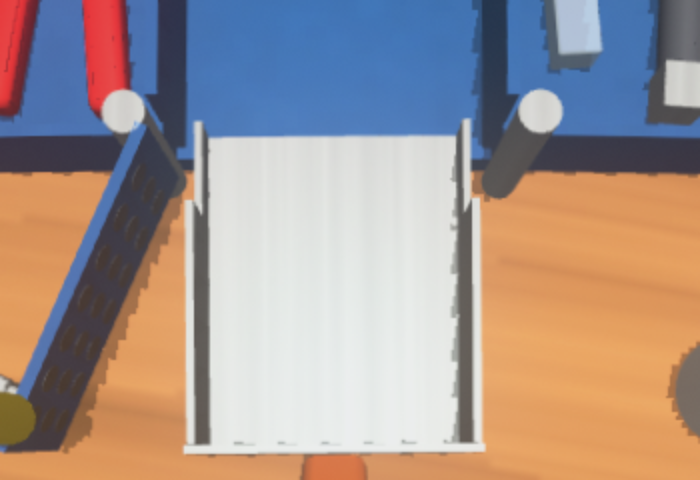

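```bash
python3 - <<'E'
from plan import *
s=observe();p=np.array(s["position"]);Q=rot(s["ee_rot"]);f=np.array([.9869,.1616,0])
print(Q.T@f, Q.T@[0,0,1.])
E
python3 -m handwheel '[[0.389,0,0.09,0,0,0],[0.389,0,0.09,0,0,0],[0.389,0,0.09,0,0,0],[0,0,0,0,0,0]]'
```

```text
[0.97284518 0.00345736 0.23161709] [ 0.23163104 -0.01050463 -0.97274699]
clock: 16.88
position: [0.4524, -0.0383, 0.0621]
ee_rot: [-3.081, -0.255, -0.363]
force: [1.2, -0.4, -2.9]
width: 0.174
gripper_force: 60.0
```

```bash
python3 -m handwheel '[[0.389,0,0.11,0,0,0],[0.385,0,0.11,0,0,0],[0.385,0,0.11,0,0,0],[0.385,0,0.11,0,0,0],[0,0,0,0,0,0]]'
python3 - <<'E'
from h import *
np.set_printoptions(precision=4,suppress=True)
im=get_image("wrist");cv2.imwrite("pics/wrist6.png",cv2.cvtColor(cv2.resize(im["image"][:240,150:500],None,fx=2,fy=2),cv2.COLOR_RGB2BGR))
s=observe();print(s["position"],s["joints"],s["force"],s["clock"])
E
```

```text
clock: 17.3
position: [0.4834, -0.0328, 0.0607]
ee_rot: [-3.081, -0.254, -0.362]
force: [0.1, 0.6, 1.8]
width: 0.173
gripper_force: 60.0
[ 0.4833 -0.033   0.0607] [-0.3462  0.3713  0.4294  2.3122 -0.6938  0.3296 -0.7237] [1.8467 0.792  1.6962] 17.35
```

View pics/wrist6.png

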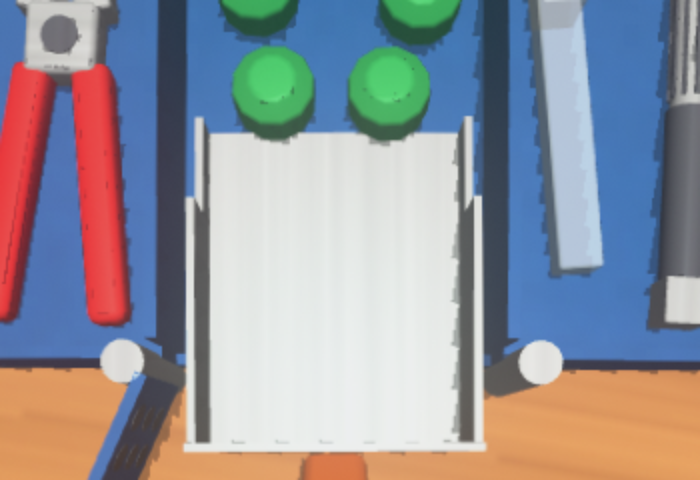

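```bash
python3 -m handwheel '[[0.389,0,0.095,0,0,0],[0.389,0,0.095,0,0,0],[0.389,0,0.095,0,0,0],[0.389,0,0.095,0,0,0],[0,0,0,0,0,0]]'
python3 -m handwheel '[[0.24,0,0.06,0,0,0],[0.24,0,0.06,0,0,0],[0.24,0,0.06,0,0,0],[0,0,0,0,0,0]]'
```

```text
clock: 17.77
position: [0.5149, -0.0276, 0.0604]
ee_rot: [-3.081, -0.254, -0.361]
force: [1.0, 1.3, 1.3]
width: 0.172
gripper_force: 60.0
clock: 18.1
position: [0.5286, -0.0251, 0.0602]
ee_rot: [-3.08, -0.254, -0.36]
force: [-3.6, 0.4, 6.7]
width: 0.171
gripper_force: 60.0
```

```bash
cat > g.py <<'E'
from h import *
im=get_image("wrist");hsv=cv2.cvtColor(im["image"],cv2.COLOR_RGB2HSV);m=cv2.inRange(hsv,(50,120,60),(80,255,255))
n,_,st,ce=cv2.connectedComponentsWithStats(m)
for i in range(1,n):
    if st[i,4]>60: print("box",[int(v) for v in st[i]],"c",ce[i].round())
s=observe();print(s["position"].round(4),s["force"].round(1),s["clock"])
E
python3 g.py
python3 -m handwheel '[[0.15,0,0.036,0,0,0],[0.15,0,0.036,0,0,0],[0,0,0,0,0,0]]'
python3 -m handwheel '[[0.15,0,0.036,0,0,0],[0,0,0,0,0,0]]'
python3 g.py
```

```text
box [240, 14, 156, 65, 5211] c [316.  44.]
[ 0.5286 -0.0252  0.0602] [-4.2  0.7  5.4] 18.15
clock: 18.4
position: [0.5307, -0.0243, 0.0591]
ee_rot: [-3.08, -0.252, -0.35]
force: [-18.4, 0.2, 17.4]
width: 0.171
gripper_force: 60.0
clock: 18.57
position: [0.531, -0.0241, 0.0587]
ee_rot: [-3.079, -0.251, -0.344]
force: [-32.2, -0.9, 33.1]
width: 0.172
gripper_force: 60.0
box [240, 14, 78, 66, 2722] c [279.  46.]
box [316, 15, 83, 54, 2660] c [358.  41.]
[ 0.531  -0.0241  0.0587] [-31.7  -1.8  32.8] 18.6167
```

```bash
python3 -m handwheel '[[-0.24,0,-0.06,0,0,0],[-0.24,0,-0.06,0,0,0],[0,0,0,0,0,0]]'
python3 -m handwheel '[[-0.02,0,0.1,0,0.25,0],[-0.02,0,0.1,0,0.25,0],[0,0,0,0,0,0],[0,0,0,0,0,0]]'
python3 g.py
```

```text
clock: 18.87
position: [0.5267, -0.0256, 0.0598]
ee_rot: [-3.081, -0.254, -0.358]
force: [-0.4, 0.4, -3.7]
width: 0.173
gripper_force: 60.0
clock: 19.2
position: [0.5277, -0.0251, 0.057]
ee_rot: [-3.07, -0.252, -0.414]
force: [-15.9, 0.3, 27.0]
width: 0.17
gripper_force: 60.0
box [244, 16, 152, 65, 5066] c [317.  44.]
[ 0.5278 -0.0251  0.057 ] [-15.8   1.1  26.4] 19.25
```

```bash
python3 -m handwheel '[[0.015,0,-0.06,0,0,0],[0,0,0,0,0,0],[0,0,0,0,0,0]]'
python3 -m handwheel '[[0.1,0.1,0.026,0,0,0],[0.1,-0.2,0.026,0,0,0],[0.1,0.2,0.026,0,0,0],[0.1,-0.2,0.026,0,0,0],[0.1,0.1,0.026,0,0,0],[0,0,0,0,0,0]]'
python3 g.py
```

```text
clock: 19.5
position: [0.5279, -0.0251, 0.0572]
ee_rot: [-3.071, -0.253, -0.413]
force: [-5.8, 0.4, 8.5]
width: 0.17
gripper_force: 60.0
clock: 20.0
position: [0.5315, -0.0236, 0.0574]
ee_rot: [-3.068, -0.249, -0.4]
force: [-49.2, -1.0, 67.4]
width: 0.172
gripper_force: 60.2
box [247, 21, 110, 66, 3882] c [302.  51.]
box [358, 21, 40, 39, 1259] c [378.  40.]
[ 0.5315 -0.0236  0.0574] [-48.7  -0.9  65.8] 20.05
```

```bash
python3 -m handwheel '[[-0.24,0,-0.07,0,0,0],[-0.24,0,-0.07,0,0,0],[-0.1,0.09,-0.03,0,0,0],[0,0.09,0,0,0,0],[0,0,0,0,0,0]]'
python3 g.py
python3 -m handwheel '[[0.1,0,0.026,0,0,0],[0.1,0,0.026,0,0,0],[0.1,0,0.026,0,0,0],[0.1,0,0.026,0,0,0],[0,0,0,0,0,0]]'
python3 g.py
```

```text
clock: 20.47
position: [0.5278, -0.0295, 0.0576]
ee_rot: [-3.072, -0.253, -0.415]
force: [-1.0, -0.0, -2.2]
width: 0.172
gripper_force: 60.0
box [239, 18, 42, 40, 1243] c [259.  38.]
box [273, 19, 114, 68, 3888] c [328.  49.]
[ 0.5279 -0.0294  0.0576] [ 0.2 -0.2 -2.5] 20.5167
clock: 20.93
position: [0.5308, -0.0288, 0.0575]
ee_rot: [-3.071, -0.25, -0.405]
force: [-30.5, -3.8, 39.0]
width: 0.171
gripper_force: 60.1
box [239, 20, 41, 41, 1284] c [259.  40.]
box [271, 20, 117, 71, 4017] c [328.  52.]
[ 0.5308 -0.0288  0.0575] [-31.1  -5.   38.8] 20.9833
```

```bash
python3 -m handwheel '[[-0.17,-0.05,-0.04,0,0.5,0],[-0.17,-0.05,-0.04,0,1,0],[-0.17,-0.05,-0.05,0,1,0],[-0.17,0,-0.06,0,1,0],[-0.17,0,-0.06,0,1,0],[0,0,0,0,0.5,0],[0,0,0,0,0,0],[0,0,0,0,0,0]]'
python3 g.py
python3 -c "
from h import *
s=observe();Q=rot(s['ee_rot']);print(Q[:,2],s['joints'])
im=get_image('side');save(im,'side7')
for c in('scene','side'):
    i=get_image(c);m=cv2.inRange(cv2.cvtColor(i['image'],cv2.COLOR_RGB2HSV),(50,120,40),(80,255,255));n,_,st,ce=cv2.connectedComponentsWithStats(m);print(c,[(x.tolist(),y.round().tolist()) for x,y in zip(st[1:],ce[1:]) if x[4]>15])
"
```

```text
clock: 21.65
position: [0.537, -0.0337, 0.097]
ee_rot: [-2.964, -0.249, -0.726]
force: [0.4, -0.2, -2.6]
width: 0.173
gripper_force: 60.0
box [278, 60, 37, 36, 918] c [296.  77.]
[ 0.5368 -0.0332  0.0966] [ 0.1 -0.2 -2.7] 21.7
[ 0.45075701  0.11607706 -0.88506736] [ 0.13663687  0.31891911 -0.09031425  2.33065871 -1.31766875  0.11777211
 -0.05587992]
scene [([279, 283, 12, 9, 91], [285.0, 287.0]), ([262, 305, 11, 9, 82], [267.0, 309.0]), ([275, 307, 12, 9, 84], [280.0, 311.0]), ([293, 310, 10, 8, 66], [298.0, 313.0])]
side [([379, 198, 8, 5, 22], [383.0, 200.0])]
```

```bash
python3 - <<'E'
from plan import *
plan([((.512,-.0300,.075),ori(-80.65,15),None),((.512,-.0300,.0585),ori(-80.65,15),None)])
E
```

```text
4 x [-0.377, -0.074, 0.13, -0.152, -0.787, 0.006]
1 x [-0.214, 0.0, 0.797, 0.0, 0.0, 0.0]
```

```bash
python3 -m handwheel '[[-0.37,-0.09,0.13,-0.15,-0.787,0],[-0.37,-0.09,0.13,-0.15,-0.787,0],[-0.37,-0.09,0.13,-0.15,-0.787,0],[-0.37,-0.09,0.13,-0.15,-0.787,0],[0,0,0,0,0,0],[-0.1,0,0.4,0,0,0],[-0.1,0,0.37,0,0,0],[0,0,0,0,0,0]]'
python3 g.py
python3 -c "
from plan import *
s=observe();print(s['joints']);plan([((.512,-.029,.0575),ori(-80.65,15),None)])"
```

```text
clock: 22.52
position: [0.5207, -0.0275, 0.0625]
ee_rot: [-3.052, -0.259, -0.486]
force: [-1.8, 1.8, 3.1]
width: 0.171
gripper_force: 60.0
box [247, 34, 102, 52, 2670] c [293.  56.]
box [353, 40, 38, 29, 544] c [371.  51.]
[ 0.5206 -0.0277  0.0629] [-0.8  1.1 -0.2] 22.5667
[-0.30020187  0.39054404  0.37873956  2.29414855 -0.91946533  0.2739712
 -0.50537224]
1 x [-0.495, -0.005, 0.12, -0.227, -0.791, 0.042]
```

```bash
python3 -m handwheel '[[-0.25,0,0.06,-0.11,-0.4,0.02],[-0.25,0,0.06,-0.11,-0.4,0.02],[0,0,0,0,0,0],[0,0,0,0,0,0]]'
python3 g.py
python3 -c "
from plan import *
s=observe();print(s['joints']);plan([((.512,-.029,.0575),ori(-80.65,15),None)])"
```

```text
clock: 22.9
position: [0.5119, -0.0295, 0.0579]
ee_rot: [-3.084, -0.252, -0.405]
force: [0.3, 0.4, -2.0]
width: 0.173
gripper_force: 60.0
box [239, 1, 41, 40, 1275] c [259.  20.]
box [305, 6, 41, 40, 1257] c [325.  25.]
box [348, 7, 41, 41, 1336] c [368.  27.]
box [268, 32, 43, 44, 1463] c [289.  54.]
[ 0.5117 -0.0297  0.0578] [-0.   0.5 -2.8] 22.95
[-0.40409399  0.41443121  0.49605773  2.28026185 -0.82700971  0.33222686
 -0.6102021 ]
1 x [0.014, -0.03, 0.021, 0.003, 0.009, -0.004]
```

```bash
python3 -m handwheel '[[-0.012,0,0.05,0,0,0],[0,0,0,0,0,0]]'
python3 -m handwheel '[[0,0,0,0,0,0],[0,0,0,0,0,0],[0,0,0,0,0,0],[0,0,0,0,0,0]]' 0.35 60
python3 - <<'E'
from plan import *
s=observe();p=np.array(s["position"]);Q=rot(s["ee_rot"]);g=p-.019*Q[:,2];O=ori(-80.65,-10);print(p,g,np.degrees(np.arcsin(Q[2,0])))
plan([(g+.019*O[:,2],O,None)])
E
```

```text
clock: 23.12
position: [0.5116, -0.0298, 0.0566]
ee_rot: [-3.084, -0.251, -0.404]
force: [-0.0, 0.3, -1.7]
width: 0.173
gripper_force: 60.0
clock: 23.45
position: [0.5121, -0.0298, 0.057]
ee_rot: [-3.084, -0.251, -0.405]
force: [-0.1, -1.3, -0.1]
width: 0.345
gripper_force: 0.0
[ 0.51212149 -0.02976101  0.05698225] [ 0.50727945 -0.03054472  0.07533819] 14.960892727037592
7 x [-0.059, 0.0, -0.002, 0.001, -0.891, -0.001]
```

```bash
python3 -m handwheel '[[-0.06,0,0,0,-0.89,0],[-0.06,0,0,0,-0.89,0],[-0.06,0,0,0,-0.89,0],[-0.06,0,0,0,-0.89,0],[-0.06,0,0,0,-0.89,0],[-0.06,0,0,0,-0.89,0],[-0.06,0,0,0,-0.89,0],[0,0,0,0,0,0]]'
python3 -c "
from plan import *
s=observe();O=ori(-80.65,-10);print(s['joints'],s['force']);plan([(np.array([.5073,-.0305,.0753])+.019*O[:,2],O,None)])"
```

```text
clock: 24.12
position: [0.5055, -0.0302, 0.0556]
ee_rot: [3.103, 0.257, -0.274]
force: [0.5, 0.6, 0.9]
width: 0.351
gripper_force: 0.0
[-0.57689015  0.66658547  0.76895715  1.93465705 -0.49607961  0.93999186
 -0.94737221] [0.45427947 0.64648265 0.94117107]
1 x [-0.083, 0.03, -0.033, 0.029, 0.027, 0.029]
```

```bash
python3 -m handwheel '[[-0.08,0.02,-0.03,0,0,0],[0,0,0,0,0,0],[0,0,0,0,0,0],[0,0,0,0,0,0],[0,0,0,0,0,0],[0,0,0,0,0,0]]' 0 60
cat > k.py <<'E'
from h import *
import sys
np.set_printoptions(precision=4,suppress=True)
im=get_image("wrist");hsv=cv2.cvtColor(im["image"],cv2.COLOR_RGB2HSV);m=cv2.inRange(hsv,(50,120,60),(80,255,255))
n,_,st,ce=cv2.connectedComponentsWithStats(m)
M=R.from_euler("z",9.35,degrees=True).as_matrix()
for i in range(1,n):
    if st[i,4]>60: print("box",[int(v) for v in st[i]],"c",ce[i].round(),"shelf",(M.T@(onz(im,*ce[i],.020)-[.613,-.011,0]))[:2])
s=observe();p=np.array(s["position"]);Q=rot(s["ee_rot"]);g=p-.019*Q[:,2]
gs=M.T@(g-[.613,-.011,0]);print("grip shelf",gs,"nose x~",gs[0]+.124,"TCP",p,"phi",np.degrees(np.arcsin(Q[2,0])),s["force"].round(1),s["clock"])
E
python3 k.py
```

```text
clock: 24.62
position: [0.5015, -0.0317, 0.0572]
ee_rot: [3.106, 0.252, -0.272]
force: [-3.7, -0.4, 3.4]
width: 0.17
gripper_force: 60.0
grip shelf [-0.1101 -0.0023  0.0759] nose x~ 0.01386866634397757 TCP [ 0.5014 -0.0317  0.0572] phi -10.032369189371387 [-3.4 -0.3  3.9] 24.6667
```

```bash
cat > sc.py <<'E'
from h import *
np.set_printoptions(precision=4,suppress=True)
M=R.from_euler("z",9.35,degrees=True).as_matrix()
for c in("scene",):
    im=get_image(c);m=cv2.inRange(cv2.cvtColor(im["image"],cv2.COLOR_RGB2HSV),(50,120,40),(80,255,255));n,_,st,ce=cv2.connectedComponentsWithStats(m)
    for i in range(1,n):
        if st[i,4]>12: print(c,[int(v) for v in st[i]],"shelf mm",((M.T@(onz(im,*ce[i],.020)-[.613,-.011,0]))[:2]*1000).round())
s=observe();p=np.array(s["position"]);Q=rot(s["ee_rot"]);g=p-.019*Q[:,2]
gs=M.T@(g-[.613,-.011,0]);print("grip shelf",gs,"phi",np.degrees(np.arcsin(Q[2,0])).round(1),s["force"].round(1),s["clock"],s["joints"].round(2))
E
python3 sc.py
```

```text
scene [285, 300, 18, 18, 158] shelf mm [22. 16.]
scene [262, 306, 23, 10, 143] shelf mm [ 33. -20.]
grip shelf [-0.1101 -0.0023  0.0759] phi -10.0 [-5.2  0.2  4.7] 24.7167 [-0.58  0.66  0.77  1.94 -0.49  0.94 -0.95]
```

```bash
python3 -m handwheel '[[0.172,-0.05,-0.025,0,0,0],[0.172,-0.05,-0.025,0,0,0],[0.172,0,-0.025,0,0,0],[0.172,0,-0.025,0,0,0],[0,0,0,0,0,0]]'
cat >> plan.py <<'E'
S0=np.array([.613,-.011,0]);
def scoop_tcp(o,yaw,tilt,roll=0):
    """world scoop origin, yaw deg, nose-up tilt deg -> TCP pos, rot (gripped at phi=-10)"""
    S=R.from_euler("z",yaw,degrees=True).as_matrix()@R.from_euler("y",-tilt,degrees=True).as_matrix()@R.from_euler("x",roll,degrees=True).as_matrix()
    T=ori(-90,-10) # tool in scoop axes
    return np.array(o)+S@(np.array([-.084,0,.065])+.019*T[:,2]),S@T
def shelf(v): return S0+R.from_euler("z",9.35,degrees=True).as_matrix()@np.array(v,float)
def scoop_now():
    s=observe();Q=rot(s["ee_rot"]);S=Q@ori(-90,-10).T
    o=np.array(s["position"])-S@(np.array([-.084,0,.065])+.019*ori(-90,-10)[:,2])
    e=R.from_matrix(S).as_euler("ZYX",degrees=True)
    print("scoop o shelf",(R.from_euler("z",9.35,degrees=True).as_matrix().T@(o-S0)*1000).round(1),"world",o.round(4),"yaw,tilt,roll",e.round(1)*[1,-1,1],"F",s["force"].round(1),"t",s["clock"]);return o
E
python3 - <<'E'
from plan import *
scoop_now()
s=observe();o=np.array([-12,-1,12])/1000
plan([(*scoop_tcp(shelf([-.012,-.001,.018]),9.35,10),None),(*scoop_tcp(shelf([-.022,-.001,.03]),9.35,20),None)])
E
```

```text
clock: 25.13
position: [0.5135, -0.0284, 0.0572]
ee_rot: [3.105, 0.251, -0.278]
force: [-11.3, -1.9, 16.7]
width: 0.172
gripper_force: 60.0
scoop o shelf [-13.9  -1.2  10.6] world [ 0.5995 -0.0144  0.0106] yaw,tilt,roll [ 9.2 -0.2  0. ] F [-11.3  -1.9  16.7] t 25.1333
3 x [-0.065, 0.0, 0.156, -0.002, 0.852, -0.01]
3 x [-0.235, 0.0, 0.066, 0.0, 0.833, 0.0]
```

```bash
python3 -m handwheel '[[0.12,0,-0.025,0,0,0],[0.12,0,-0.025,0,0,0],[-0.12,0,0.1,0,0.85,0],[-0.06,0,0.12,0,0.85,0],[-0.06,0,0.12,0,0.85,0],[-0.235,0,0.066,0,0.83,0],[-0.235,0,0.066,0,0.83,0],[-0.235,0,0.066,0,0.83,0]]'
python3 -c "
from plan import *
scoop_now();print(observe()['joints'])"
python3 k.py; python3 sc.py
```

```text
clock: 25.8
position: [0.5013, -0.0299, 0.0459]
ee_rot: [-3.106, -0.254, -0.281]
force: [1.3, 0.3, -3.3]
width: 0.171
gripper_force: 60.0
scoop o shelf [-15.3  -0.6  32.8] world [ 0.598  -0.0141  0.0328] yaw,tilt,roll [ 9.4 20.3 -0.1] F [ 1.3  0.3 -3.3] t 25.8
[-0.47492354  0.4651995   0.58655172  2.24860014 -0.75908086  0.42032342
 -0.68153416]
grip shelf [-0.1204 -0.0009  0.064 ] nose x~ 0.003642163074742674 TCP [ 0.4978 -0.031   0.0453] phi 10.357246873814026 [-6.2 -1.3 -3.5] 25.85
scene [286, 287, 11, 10, 93] shelf mm [-21.   4.]
scene [263, 306, 23, 10, 155] shelf mm [ 33. -18.]
scene [293, 309, 10, 9, 77] shelf mm [31. 26.]
grip shelf [-0.1196 -0.0004  0.0641] phi 10.1 [-0.5  0.2 -2.2] 25.9 [-0.47  0.46  0.59  2.25 -0.76  0.42 -0.68]
```

```bash
python3 - <<'E'
from plan import *
plan([(*scoop_tcp(shelf([-.032,-.002,.022]),9.35,8),None),(*scoop_tcp(shelf([-.032,-.002,.0105]),9.35,0),None)])
E
```

```text
4 x [-0.095, 0.021, -0.138, -0.003, -0.757, -0.01]
2 x [0.138, 0.0, -0.037, 0.0, -1.0, 0.0]
```

```bash
python3 -m handwheel '[[-0.095,0.02,-0.138,0,-0.757,0],[-0.095,0.02,-0.138,0,-0.757,0],[-0.095,0.02,-0.138,0,-0.757,0],[-0.095,0.02,-0.138,0,-0.757,0],[0.138,0,-0.03,0,-1,0],[0.138,0,-0.03,0,-1,0],[0,0,0,0,0,0]]'
python3 -c "
from plan import *
scoop_now()"
python3 -m handwheel '[[0.2,0,-0.035,0,0,0],[0.2,0,-0.035,0,0,0],[0.2,0,-0.035,0,0,0],[0.2,0,-0.035,0,0,0],[0,0,0,0,0,0]]'
python3 sc.py
```

```text
clock: 26.48
position: [0.5019, -0.0315, 0.057]
ee_rot: [3.1, 0.257, -0.274]
force: [1.0, 2.7, 3.8]
width: 0.17
gripper_force: 60.0
scoop o shelf [-25.8  -2.1  10.5] world [ 0.5879 -0.0173  0.0105] yaw,tilt,roll [ 9.5 -0.1 -0.2] F [1.  2.7 3.8] t 26.4833
clock: 26.9
position: [0.5154, -0.0293, 0.057]
ee_rot: [3.104, 0.253, -0.269]
force: [-2.6, -0.5, 0.6]
width: 0.172
gripper_force: 60.0
scene [291, 281, 11, 11, 94] shelf mm [-39.  10.]
scene [262, 310, 11, 4, 33] shelf mm [ 38. -30.]
scene [274, 311, 11, 5, 35] shelf mm [38. -7.]
scene [290, 313, 11, 5, 33] shelf mm [38. 23.]
grip shelf [-0.0961 -0.0022  0.0757] phi -9.9 [-1.3 -0.2  1.4] 26.95 [-0.58  0.68  0.77  1.91 -0.5   0.95 -0.95]
```

```bash
python3 -m handwheel '[[0.12,0.08,-0.021,0,0,0],[0.12,-0.08,-0.021,0,0,0],[0.12,-0.08,-0.021,0,0,0],[0.12,0.08,-0.021,0,0,0],[0,0,0,0,0,0]]'
python3 sc.py
python3 -m handwheel '[[0.12,0.08,-0.021,0,0,0],[0.12,-0.08,-0.021,0,0,0],[0.12,-0.08,-0.021,0,0,0],[0.12,0.08,-0.021,0,0,0],[0,0,0,0,0,0]]'
python3 sc.py;python3 -c "
from plan import *
scoop_now()"
```

```text
clock: 27.37
position: [0.5186, -0.0283, 0.0571]
ee_rot: [3.106, 0.25, -0.286]
force: [-22.7, 1.1, 21.9]
width: 0.172
gripper_force: 60.0
scene [291, 282, 11, 11, 95] shelf mm [-36.  10.]
scene [262, 310, 11, 4, 31] shelf mm [ 38. -29.]
scene [274, 312, 11, 4, 29] shelf mm [38. -7.]
scene [290, 313, 11, 5, 31] shelf mm [38. 23.]
grip shelf [-0.0925 -0.0018  0.0759] phi -10.5 [-22.8   0.   20.9] 27.4167 [-0.57  0.69  0.77  1.89 -0.5   0.97 -0.95]
clock: 27.83
position: [0.5335, -0.0262, 0.0569]
ee_rot: [3.105, 0.253, -0.271]
force: [-3.9, -0.3, 2.7]
width: 0.169
gripper_force: 59.9
scene [289, 287, 11, 12, 94] shelf mm [-20.  10.]
scene [264, 310, 11, 5, 34] shelf mm [ 37. -27.]
scene [276, 312, 10, 4, 30] shelf mm [38. -4.]
scene [288, 313, 11, 4, 34] shelf mm [37. 19.]
grip shelf [-0.0776 -0.0021  0.0756] phi -10.0 [-3.9 -0.1  4.4] 27.8833 [-0.57  0.7   0.77  1.86 -0.51  0.98 -0.96]
scoop o shelf [ 6.5 -2.2 10.7] world [ 0.6197 -0.0121  0.0107] yaw,tilt,roll [ 9.3  0.  -0. ] F [-3.9 -0.1  4.4] t 27.8833
```

```bash
python3 -m handwheel '[[0.12,0.05,-0.021,0,0,0],[0.12,-0.05,-0.021,0,0,0],[0.1,0,-0.018,0,0,0],[0,0,0,0,0,0]]'
python3 sc.py
python3 - <<'E'
from plan import *
scoop_now()
plan([(*scoop_tcp(shelf([-.004,-.001,.019]),9.35,10),None),(*scoop_tcp(shelf([-.016,-.001,.032]),9.35,22),None)])
E
```

```text
clock: 28.22
position: [0.5338, -0.0261, 0.0571]
ee_rot: [3.106, 0.249, -0.29]
force: [-28.4, -0.9, 23.0]
width: 0.173
gripper_force: 60.0
scene [289, 287, 11, 12, 96] shelf mm [-20.  10.]
scene [264, 310, 11, 5, 34] shelf mm [ 37. -27.]
scene [276, 312, 11, 4, 31] shelf mm [38. -3.]
scene [288, 313, 11, 4, 33] shelf mm [37. 19.]
grip shelf [-0.0771 -0.002   0.0757] phi -10.6 [-27.5  -1.4  23.2] 28.2667 [-0.56  0.71  0.77  1.85 -0.51  1.   -0.96]
scoop o shelf [ 6.2 -2.2  9.8] world [ 0.6194 -0.0121  0.0098] yaw,tilt,roll [ 9.2 -0.6  0.1] F [-27.5  -1.4  23.2] t 28.2667
3 x [-0.273, -0.016, 0.162, -0.013, 0.887, -0.015]
4 x [-0.21, 0.0, 0.074, 0.0, 0.75, 0.0]
```

```bash
python3 - <<'E'
from plan import *
plan([(*scoop_tcp(shelf([.007,-.001,.019]),9.35,10),None),(*scoop_tcp(shelf([.010,-.001,.0275]),9.35,20),None),(*scoop_tcp(shelf([-.01,-.001,.04]),9.35,25),None)])
E
```

```text
3 x [-0.09, -0.016, 0.139, -0.013, 0.887, -0.015]
3 x [-0.022, 0.0, 0.137, 0.0, 0.833, 0.0]
2 x [-0.491, 0.0, -0.198, 0.0, 0.625, 0.0]
```

```bash
python3 -m handwheel '[[-0.1,0,0.13,0,0.887,0],[-0.1,0,0.13,0,0.887,0],[-0.1,0,0.13,0,0.887,0],[-0.022,0,0.13,0,0.833,0],[-0.022,0,0.13,0,0.833,0],[-0.022,0,0.13,0,0.833,0],[0,0,0,0,0,0]]'
python3 sc.py
python3 -m handwheel '[[-0.49,0,-0.2,0,0.625,0],[-0.49,0,-0.2,0,0.625,0],[0,0,0,0,0,0],[0,0,0,0,0,0]]'
python3 sc.py;python3 -c "
from plan import *
scoop_now()
im=get_image('scene');cv2.imwrite('pics/scene8.png',cv2.cvtColor(cv2.resize(im['image'][220:360,200:380],None,fx=4,fy=4),cv2.COLOR_RGB2BGR))"
```

```text
clock: 28.85
position: [0.5311, -0.0269, 0.0416]
ee_rot: [-3.103, -0.249, -0.292]
force: [-0.7, -0.3, -4.1]
width: 0.17
gripper_force: 60.0
scene [287, 286, 12, 11, 101] shelf mm [-24.   7.]
scene [263, 297, 35, 12, 266] shelf mm [ 12. -12.]
grip shelf [-0.0859 -0.002   0.0605] phi 10.6 [-0.2 -0.1 -2.5] 28.9 [-0.47  0.51  0.58  2.19 -0.78  0.45 -0.68]
clock: 29.23
position: [0.513, -0.0295, 0.0458]
ee_rot: [-3.08, -0.249, -0.423]
force: [0.3, -0.1, -2.8]
width: 0.171
gripper_force: 60.0
scene [271, 273, 32, 17, 313] shelf mm [-50. -10.]
grip shelf [-0.1058 -0.0021  0.0643] phi 15.7 [ 0.3  0.3 -2.5] 29.2833 [-0.35  0.43  0.43  2.29 -0.91  0.29 -0.53]
scoop o shelf [-1.9 -2.2 42.1] world [ 0.6115 -0.0135  0.0421] yaw,tilt,roll [ 9.3 25.7  0. ] F [ 0.3  0.3 -2.5] t 29.2833
```

```bash
cat > pour.py <<'E'
from plan import *
C=np.array([.484,.2835,0]);
def nose(d,z,yaw,tilt):
    y=np.radians(yaw);t=np.radians(tilt);f=np.array([np.cos(y),np.sin(y),0])
    n=C+d*f+[0,0,z];return scoop_tcp(n-.04*(np.cos(t)*f+[0,0,np.sin(t)]),yaw,tilt)
E
python3 - <<'E'
from pour import *
plan([(*scoop_tcp(shelf([-.03,-.002,.15]),9.35,18),None),(*nose(-.03,.12,30,15),None)])
E
```

```text
7 x [-0.003, -0.001, -0.887, 0.001, -0.276, 0.0]
7 x [-0.323, -0.94, 0.084, 0.042, -0.053, -0.366]
7 x [-0.148, -0.98, 0.11, 0.042, -0.053, -0.366]
```

```bash
python3 -m handwheel '[[0,0,-0.6,0,-0.2,0],[0,0,-0.887,0,-0.3,0],[0,0,-0.887,0,-0.3,0],[0,0,-0.887,0,-0.3,0],[0,0,-0.887,0,-0.276,0],[0,0,-0.887,0,-0.276,0],[0,0,-0.887,0,-0.276,0],[0,0,-0.25,0,0,0]]'
python3 sc.py
python3 -m handwheel '[[-0.15,-0.5,0.04,0.02,-0.02,-0.183],[-0.32,-0.94,0.084,0.042,-0.053,-0.366],[-0.32,-0.94,0.084,0.042,-0.053,-0.366],[-0.32,-0.94,0.084,0.042,-0.053,-0.366],[-0.32,-0.94,0.084,0.042,-0.053,-0.366],[-0.32,-0.94,0.084,0.042,-0.053,-0.366],[-0.32,-0.94,0.084,0.042,-0.053,-0.366],[-0.15,-0.5,0.04,0.02,-0.02,-0.183]]'
python3 - <<'E'
from pour import *
scoop_now();print(observe()['joints'])
plan([(*nose(-.03,.10,30,15),None)])
E
```

```text
clock: 30.0
position: [0.4897, -0.0338, 0.169]
ee_rot: [-3.115, -0.256, -0.221]
force: [0.4, 0.4, -2.6]
width: 0.169
gripper_force: 60.0
scene [271, 219, 33, 18, 344] shelf mm [-217.  -41.]
grip shelf [-0.1282 -0.0021  0.1873] phi 8.2 [ 1.3 -0.8 -2.5] 30.05 [-0.79  0.27  0.94  2.14 -0.39  0.74 -1.01]
clock: 30.72
position: [0.4126, 0.0866, 0.1477]
ee_rot: [-3.074, -0.537, -0.173]
force: [0.0, -0.8, -2.6]
width: 0.174
gripper_force: 60.0
scoop o shelf [-86.6 146.4 128. ] world [0.5037 0.1194 0.128 ] yaw,tilt,roll [19.9 16.4 -0.2] F [ 0.  -0.8 -2.6] t 30.7167
[-1.13122934  0.17247726  0.93000176  2.28071097 -0.24559103  0.65916577
 -1.2536185 ]
7 x [-0.156, -0.957, 0.24, 0.042, -0.05, -0.361]
```

```bash
python3 -m handwheel '[[-0.08,-0.5,0.12,0.02,-0.02,-0.18],[-0.156,-0.957,0.24,0.042,-0.05,-0.361],[-0.156,-0.957,0.24,0.042,-0.05,-0.361],[-0.156,-0.957,0.24,0.042,-0.05,-0.361],[-0.156,-0.957,0.24,0.042,-0.05,-0.361],[-0.156,-0.957,0.24,0.042,-0.05,-0.361],[-0.156,-0.957,0.24,0.042,-0.05,-0.361],[-0.08,-0.5,0.12,0.02,-0.02,-0.18]]'
python3 - <<'E'
from pour import *
scoop_now();print(observe()['joints'])
plan([(*nose(-.03,.085,30,0),None),(*nose(-.03,.075,30,-15),None),(*nose(-.03,.07,30,-30),None),(*nose(-.03,.075,30,-45),None)])
E
python3 sc.py
```

```text
clock: 31.38
position: [0.3417, 0.2018, 0.1119]
ee_rot: [-3.011, -0.806, -0.134]
force: [-0.1, -0.3, -3.6]
width: 0.169
gripper_force: 60.0
scoop o shelf [-143.   287.9   90. ] world [0.4252 0.2499 0.09  ] yaw,tilt,roll [30.  15.1 -0.1] F [-0.1 -0.3 -3.6] t 31.3833
[-1.36153287  0.21252267  0.80907081  2.352963   -0.27728327  0.56855324
 -1.38973553]
4 x [0.083, 0.005, -0.244, 0.004, -0.943, -0.003]
4 x [0.125, 0.0, -0.313, 0.0, -0.937, 0.0]
4 x [0.123, 0.0, -0.38, 0.0, -0.937, 0.0]
4 x [0.046, 0.0, -0.478, 0.0, -0.938, 0.0]
scene [424, 225, 35, 13, 272] shelf mm [-264.  298.]
grip shelf [-0.2353  0.2541  0.1306] phi 5.1 [-1.1  1.5 -3.7] 31.4333 [-1.36  0.21  0.81  2.35 -0.28  0.57 -1.39]
```

```bash
python3 -m handwheel '[[0.083,0,-0.244,0,-0.943,0],[0.083,0,-0.244,0,-0.943,0],[0.083,0,-0.244,0,-0.943,0],[0.083,0,-0.244,0,-0.943,0],[0.125,0,-0.313,0,-0.937,0],[0.125,0,-0.313,0,-0.937,0],[0.125,0,-0.313,0,-0.937,0],[0.125,0,-0.313,0,-0.937,0]]'
python3 - <<'E'
from pour import *
scoop_now();print(observe()['joints'])
plan([(*nose(-.03,.07,30,-30),None),(*nose(-.03,.075,30,-45),None)])
E
python3 sc.py
```

```text
clock: 32.1
position: [0.3639, 0.2119, 0.1536]
ee_rot: [2.863, 0.76, -0.635]
force: [0.3, -0.2, -2.7]
width: 0.17
gripper_force: 60.0
scoop o shelf [-141.8  285.5   86.3] world [0.4267 0.2477 0.0863] yaw,tilt,roll [ 29.7 -15.   -0. ] F [ 0.3 -0.2 -2.7] t 32.1
[-1.12939921  0.55785289  0.74964074  1.85885808 -0.31791914  1.32595808
 -1.277866  ]
4 x [0.116, -0.026, -0.362, -0.006, -0.935, -0.014]
4 x [0.046, 0.0, -0.478, 0.0, -0.938, 0.0]
scene [425, 225, 10, 11, 77] shelf mm [-263.  269.]
scene [441, 224, 10, 10, 88] shelf mm [-273.  304.]
scene [439, 234, 20, 14, 178] shelf mm [-232.  310.]
grip shelf [-0.2002  0.2641  0.1705] phi -25.2 [ 3.1  2.4 -1.5] 32.15 [-1.13  0.56  0.75  1.85 -0.32  1.33 -1.28]
```

```bash
python3 -m handwheel '[[0.116,-0.02,-0.36,0,-0.935,0],[0.116,-0.02,-0.36,0,-0.935,0],[0.116,-0.02,-0.36,0,-0.935,0],[0.116,-0.02,-0.36,0,-0.935,0],[0,0,0,0,0,0],[0,0,0,0,0,0]]'
python3 sc.py
python3 -m handwheel '[[0.046,0,-0.478,0,-0.938,0],[0.046,0,-0.478,0,-0.938,0],[0.046,0,-0.478,0,-0.938,0],[0.046,0,-0.478,0,-0.938,0],[0,0,0,0,0,0],[0,0,0,0,0,0]]'
python3 - <<'E'
from pour import *
scoop_now();print(observe()['joints'])
E
python3 sc.py
```

```text
clock: 32.65
position: [0.3824, 0.2241, 0.1722]
ee_rot: [2.705, 0.718, -0.979]
force: [-0.4, -0.7, -2.4]
width: 0.172
gripper_force: 60.0
scene [448, 236, 11, 11, 94] shelf mm [-231.  320.]
scene [431, 239, 9, 11, 74] shelf mm [-216.  281.]
grip shelf [-0.1785  0.2736  0.1874] phi -39.8 [ 0.5  0.1 -2.1] 32.7 [-1.03  0.74  0.71  1.61 -0.31  1.65 -1.26]
clock: 33.2
position: [0.4074, 0.2389, 0.197]
ee_rot: [2.51, 0.667, -1.299]
force: [-0.2, -0.5, -3.3]
width: 0.173
gripper_force: 60.0
scoop o shelf [-134.7  290.2  102.7] world [0.433  0.2534 0.1027] yaw,tilt,roll [ 29.7 -44.8  -0.1] F [-0.2 -0.5 -3.3] t 33.2
[-0.93081761  0.92202233  0.65741024  1.34944258 -0.28969095  1.97816173
 -1.249696  ]
scene [445, 288, 17, 10, 90] shelf mm [-71. 321.]
grip shelf [-0.1479  0.2854  0.2086] phi -54.7 [-0.2  0.1 -1.8] 33.25 [-0.93  0.92  0.66  1.35 -0.29  1.98 -1.25]
```

```bash
python3 - <<'E'
from pour import *
plan([(*nose(-.04,.13,30,-30),None),(*nose(-.16,.15,25,0),None)])
E
```

```text
4 x [-0.656, -0.002, 0.067, -0.008, 0.92, -0.012]
4 x [-0.693, -0.141, 0.758, 0.067, 0.937, 0.143]
4 x [-0.87, -0.098, 0.554, 0.067, 0.937, 0.143]
```

```bash
python3 -m handwheel '[[-0.656,0,0.067,0,0.92,0],[-0.656,0,0.067,0,0.92,0],[-0.656,0,0.067,0,0.92,0],[-0.656,0,0.067,0,0.92,0],[-0.69,-0.14,0.7,0.067,0.937,0.143],[-0.69,-0.14,0.7,0.067,0.937,0.143],[-0.69,-0.14,0.7,0.067,0.937,0.143],[-0.69,-0.14,0.7,0.067,0.937,0.143]]'
python3 -m handwheel '[[-0.87,-0.1,0.4,0.067,0.937,0.143],[-0.87,-0.1,0.4,0.067,0.937,0.143],[-0.87,-0.1,0.4,0.067,0.937,0.143],[-0.87,-0.1,0.4,0.067,0.937,0.143]]'
python3 sc.py
python3 - <<'E'
from pour import *
scoop_now();print(observe()['joints'])
out=[]
for c in("scene","side"):
    im=get_image(c);t=place_of("tub",c);print(c,[(onz(im,q["point"][0]*640,q["point"][1]*480,0)[:2].round(3),q["score"]) for q in t[:1]])
    q=proj(im,[.484,.284,.03]);u,v=int(q[0])-60,int(q[1])-50;out.append(cv2.resize(im["image"][v:v+100,u:u+120],None,fx=3,fy=3,interpolation=cv2.INTER_CUBIC))
cv2.imwrite("pics/tub.png",cv2.cvtColor(np.hstack(out),cv2.COLOR_RGB2BGR))
E
```

```text
clock: 33.92
position: [0.2998, 0.192, 0.2192]
ee_rot: [2.887, 0.698, -0.635]
force: [1.0, 0.4, -1.1]
width: 0.172
gripper_force: 60.0
clock: 34.25
position: [0.228, 0.1653, 0.2114]
ee_rot: [3.025, 0.664, -0.265]
force: [-1.3, -1.6, -1.5]
width: 0.17
gripper_force: 60.0
scene [454, 287, 10, 10, 77] shelf mm [-76. 328.]
scene [446, 294, 8, 3, 15] shelf mm [-63. 310.]
grip shelf [-0.3535  0.2346  0.2298] phi -9.9 [-4.9 -5.2 -6.4] 34.3 [-1.54 -0.1   0.77  2.27  0.    1.11 -1.92]
scoop o shelf [-272.5  257.   164.9] world [0.3024 0.1983 0.1649] yaw,tilt,roll [24.4  0.1  0.6] F [-4.9 -5.2 -6.4] t 34.3
[-1.53537266e+00 -1.00083819e-01  7.67167543e-01  2.26853395e+00
  5.21518605e-04  1.10503511e+00 -1.92141612e+00]
scene [(array([0.478, 0.288]), 0.65)]
side [(array([0.49 , 0.295]), 0.85)]
```

View pics/tub.png

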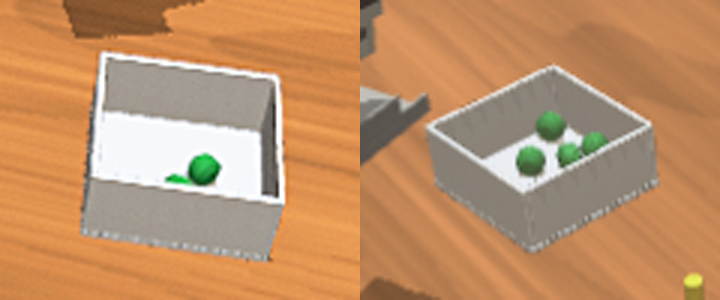

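```bash
python3 - <<'E'
from plan import *
plan([(*scoop_tcp([.46,.02,.16],12,0),None),(*scoop_tcp([.453,-.30,.13],12,0),None)])
E
```

```text
6 x [0.301, 0.864, -0.03, 0.043, 0.003, 0.265]
5 x [0.473, 0.99, -0.053, 0.051, 0.004, 0.318]
6 x [-0.186, 0.865, 0.117, 0.0, 0.0, 0.0]
6 x [-0.186, 0.865, 0.117, 0.0, 0.0, 0.0]
6 x [-0.186, 0.865, 0.117, 0.0, 0.0, 0.0]
```

```bash
python3 -m handwheel '[[0.3,0.86,-0.03,0.04,0,0.265],[0.3,0.86,-0.03,0.04,0,0.265],[0.3,0.86,-0.03,0.04,0,0.265],[0.3,0.86,-0.03,0.04,0,0.265],[0.3,0.86,-0.03,0.04,0,0.265],[0.3,0.86,-0.03,0.04,0,0.265]]'
python3 -m handwheel '[[0.47,0.99,-0.05,0.05,0,0.318],[0.47,0.99,-0.05,0.05,0,0.318],[0.47,0.99,-0.05,0.05,0,0.318],[0.47,0.99,-0.05,0.05,0,0.318],[0.47,0.99,-0.05,0.05,0,0.318]]'
python3 -m handwheel '[[-0.18,0.86,0.117,0,0,0],[-0.18,0.86,0.117,0,0,0],[-0.18,0.86,0.117,0,0,0],[-0.18,0.86,0.117,0,0,0],[-0.18,0.86,0.117,0,0,0],[-0.18,0.86,0.117,0,0,0]]'
python3 -m handwheel '[[-0.18,0.86,0.05,0,0,0],[-0.18,0.86,0.05,0,0,0],[-0.18,0.86,0.05,0,0,0],[-0.18,0.86,0.05,0,0,0],[-0.18,0.86,0.05,0,0,0],[-0.18,0.86,0.05,0,0,0]]'
python3 - <<'E'
from plan import *
scoop_now();print(observe()['joints'])
plan([(*scoop_tcp([.453,-.302,.12],11,0),None),(*scoop_tcp([.453,-.302,.02],11,0),None),(*scoop_tcp([.453,-.302,.007],11,0),None)])
E
```

```text
clock: 35.0
position: [0.3036, 0.0832, 0.2095]
ee_rot: [3.057, 0.491, -0.27]
force: [-0.0, 0.2, -2.8]
width: 0.169
gripper_force: 60.0
clock: 35.42
position: [0.376, 0.0004, 0.2063]
ee_rot: [3.086, 0.32, -0.273]
force: [0.5, 0.7, -2.1]
width: 0.172
gripper_force: 60.0
clock: 35.92
position: [0.373, -0.1059, 0.1969]
ee_rot: [3.086, 0.321, -0.274]
force: [-0.1, -0.2, -3.3]
width: 0.173
gripper_force: 60.0
clock: 36.42
position: [0.3723, -0.2117, 0.1953]
ee_rot: [3.086, 0.322, -0.276]
force: [0.3, 0.5, -1.7]
width: 0.169
gripper_force: 60.0
scoop o shelf [-183.1 -155.3  148.6] world [ 0.4575 -0.194   0.1486] yaw,tilt,roll [11.9 -0.3 -0.5] F [ 0.3  0.5 -1.7] t 36.4167
[-0.50113322  0.35334545  1.06452445  2.02516806 -0.20248267  1.07611978
 -0.69924963]
6 x [-0.172, 0.864, 0.28, 0.026, 0.011, 0.035]
5 x [0.174, 0.0, 0.985, 0.0, 0.0, 0.0]
1 x [0.113, 0.0, 0.64, 0.0, 0.0, 0.0]
```

```bash
python3 -m handwheel '[[-0.17,0.865,0.28,0.026,0.011,0.035],[-0.17,0.865,0.28,0.026,0.011,0.035],[-0.17,0.865,0.28,0.026,0.011,0.035],[-0.17,0.865,0.28,0.026,0.011,0.035],[-0.17,0.865,0.28,0.026,0.011,0.035],[-0.17,0.865,0.28,0.026,0.011,0.035]]'
python3 -m handwheel '[[0.174,0,0.985,0,0,0],[0.174,0,0.985,0,0,0],[0.174,0,0.985,0,0,0],[0.174,0,0.985,0,0,0],[0.174,0,0.985,0,0,0],[0,0,0,0,0,0],[0,0,0,0,0,0]]'
python3 - <<'E'
from plan import *
scoop_now();print(observe()['joints'])
plan([(*scoop_tcp([.453,-.302,.007],11,0),None)])
E
```

```text
clock: 36.92
position: [0.3673, -0.3188, 0.1653]
ee_rot: [3.1, 0.299, -0.272]
force: [1.3, -0.6, -1.6]
width: 0.167
gripper_force: 60.0
clock: 37.5
position: [0.3666, -0.3172, 0.0655]
ee_rot: [3.101, 0.299, -0.274]
force: [-0.6, -1.2, -1.9]
width: 0.167
gripper_force: 60.0
scoop o shelf [-205.7 -259.5   19. ] world [ 0.4522 -0.3004  0.019 ] yaw,tilt,roll [11.  -0.1  0.1] F [-0.6 -1.2 -1.9] t 37.5
[-0.06838556  0.62093753  0.84765122  2.03419219 -0.43213783  0.83491131
 -0.35684831]
1 x [0.126, 0.081, 0.596, -0.035, 0.025, 0.002]
```

```bash
python3 -m handwheel '[[0.06,0,0.3,0,0,0],[0.06,0,0.3,0,0,0],[0,0,0,0,0,0]]'
python3 -m handwheel '[[0.018,0,0.1,0,0,0],[0,0,0,0,0,0],[0,0,0,0,0,0]]'
python3 -c "
from plan import *
scoop_now()"
```

```text
clock: 37.75
position: [0.3681, -0.3162, 0.054]
ee_rot: [3.101, 0.3, -0.268]
force: [0.3, -0.2, -3.3]
width: 0.169
gripper_force: 60.0
clock: 38.0
position: [0.3681, -0.3163, 0.0526]
ee_rot: [3.101, 0.299, -0.267]
force: [0.2, 1.4, -1.6]
width: 0.172
gripper_force: 60.0
scoop o shelf [-203.9 -258.8    6.5] world [ 0.4539 -0.2995  0.0065] yaw,tilt,roll [11.   0.2  0.1] F [ 0.2  1.4 -1.6] t 38.0
```

```bash
python3 -m handwheel '[[0.014,0,0.08,0,0,0],[0,0,0,0,0,0],[0,0,0,0,0,0]]'
python3 -m handwheel '[[0.009,0,0.05,0,0,0],[0,0,0,0,0,0]]'
```

```text
clock: 38.25
position: [0.3679, -0.3162, 0.0508]
ee_rot: [3.101, 0.299, -0.268]
force: [1.0, 0.4, -1.8]
width: 0.169
gripper_force: 60.0
clock: 38.42
position: [0.3676, -0.3164, 0.0504]
ee_rot: [3.102, 0.298, -0.267]
force: [-3.2, 3.4, 10.2]
width: 0.169
gripper_force: 60.0
```

```bash
python3 -m handwheel '[[0,0,0,0,0,0],[0,0,0,0,0,0],[0,0,0,0,0,0],[0,0,0,0,0,0],[0,0,0,0,0,0],[0,0,0,0,0,0]]' 0.5 60
python3 -m handwheel '[[-0.05,0,-0.3,0,0,0],[-0.1,0,-0.8,0,0,0],[-0.1,0,-0.9,0,0,0],[-0.1,0,-0.9,0,0,0],[-0.1,0,-0.9,0,0,0],[-0.1,0,-0.9,0,0,0],[-0.1,0,-0.9,0,0,0],[0,0,0,0,0,0]]'
python3 -m handwheel '[[-0.4,0,-0.9,0,0.8,0],[-0.4,0,-0.9,0,0.8,0],[-0.4,0,-0.5,0,0.8,0],[0,0,0,0,0,0],[0,0,0,0,0,0]]'
python3 - <<'E'
from fit import *
np.set_printoptions(precision=4,suppress=True)
I={c:get_image(c) for c in("wrist","scene","side")}
for l,z in(("scoop",.004),("scoop_grip",.068)):
    for c in I:
        for q in place_of(l,c)[:1]: print(l,c,q["score"],onz(I[c],q["point"][0]*640,q["point"][1]*480,z))
ms={c:fill(trace("scoop",c)[0]["region"]) for c in("wrist","side","scene") if trace("scoop",c)}
r=fit(I,ms,M["scoop"],[.454,-.30,.2],.004);print(r.x,r.fun,list(ms))
for c in("side",):
    for q in place_of("piece0",c): print(c,q["score"],onz(I[c],q["point"][0]*640,q["point"][1]*480,.004))
s=observe();print(s["force"],s["clock"])
E
```

```text
clock: 38.92
position: [0.3679, -0.3162, 0.0496]
ee_rot: [3.101, 0.299, -0.268]
force: [1.4, -0.3, -0.7]
width: 0.496
gripper_force: 0.0
clock: 39.58
position: [0.3754, -0.3165, 0.1653]
ee_rot: [3.099, 0.298, -0.262]
force: [0.7, -0.5, -0.5]
width: 0.502
gripper_force: 0.0
clock: 40.0
position: [0.3557, -0.319, 0.2112]
ee_rot: [-3.125, -0.298, 0.004]
force: [0.8, 0.2, -0.1]
width: 0.502
gripper_force: 0.0
scoop wrist 0.7 [ 0.4601 -0.2955  0.004 ]
scoop side 0.62 [ 0.464  -0.3062  0.004 ]
scoop_grip wrist 0.77 [ 0.3784 -0.3116  0.068 ]
scoop_grip scene 0.89 [ 0.382  -0.3234  0.068 ]
scoop_grip side 0.66 [ 0.3784 -0.3191  0.068 ]
[ 0.4596 -0.2977  0.2032] 0.3921084509064199 ['wrist', 'side', 'scene']
side 0.55 [0.5323 0.3037 0.004 ]
side 0.47 [0.4801 0.3152 0.004 ]
side 0.47 [0.5059 0.3078 0.004 ]
side 0.45 [0.5132 0.3353 0.004 ]
[ 0.8997 -0.4704 -0.2477] 40.8
```

```bash
python3 -c "
from cell import sign_off
print(sign_off())"
```

```text
the job is handed in; nothing more can be done
None
```

The job is handed in at about 41 s of the 72 s: the gate is swung open to about 2 rad, all four pieces show in the tub in the side picture, and the scoop is back on its mat about 10 mm from the centre by the last camera fit; the bystanders were not re-measured, and `sign_off` returned no verdict.

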